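Load a lever casting into the leaf drill jig and snap the leaf shut

ROBOT

A 6-joint arm with a two-finger parallel gripper is mounted at the origin on the work surface; the furniture and walls round the work are solid. World frame = base frame: x ahead of the robot, y to its left, z up, the work surface at z = 0. Lengths are in m, angles in rad, forces in N, time in s.
With the tool pointing down it reaches from about 0.35 to 0.85 m from the base axis. Payload 8.1 kg.
Tool frame: the origin (TCP) lies at the very end of the fingers, on their centre line; the grasp point (between the pads) lies 19 mm behind it; z points along the fingers, y is the direction in which the jaws open and shut (so a half turn about z gives the same grasp; the last joint's range is limited). The gripper opens to 85 mm and grips with 20 to 120 N. Pads are 22 mm wide; open, the fingers measure 114 mm over their backs; the gripper's body (76 mm by 85 mm) begins 54 mm behind the grasp point. The pads swing forward as they close: fully open they stand 13 mm farther back than shut.
Start: joints at [1.028, 0.13, 1.488, -0, 1.523, -0.085], TCP at [0.265, 0.538, 0.204] pointing down, gripper open.
Joint ranges: [-2.96, 2.96], [-0.89, 2.26], [0.02, 2.5], [-1.34, 4.48], [0, 2.73], [-2.66, 2.66]. Speed limits (rad/s): [2.39, 2.39, 2.79, 3.14, 3.14, 3.14].

INTERFACE

Orientations are given as a unit quaternion [w, x, y, z].
In Python, from station import sensors, imaging, ctrl gives the robot as it stands.
- The arm moves only by the tool apply_moves, never from a script. Its argument "deltas" is a list of rows, each a list of 2 entries, a list of its own where there are three numbers: the shift along the tool's x, y, z in m, then the turn, a rotation vector about the tool's x, y, z in degrees. A call has 1 to 5 rows; each row is the pose to reach, as a shift and turn from the pose commanded when the call began, along the tool's axes at that moment; what a row does not reach only later rows make up. A row lasts 1/10 s, in which the tool goes at most 50 mm and 8.59 degrees, less where a joint would pass 70% of its speed; a pose out of reach is approached as far as the arm can. A call with a gripper value outside its range is refused whole. "jaw" is the opening, from 0 (shut) to 1 (fully open), set as the call begins (left out, the last holds). The fingers move at their own pace and stop on an object; "grip_force" is the grip in N (left out, the last holds). Time passes only in rows, so rows that repeat a pose let the fingers close. It gives the time, the measured TCP pose, the force and the opening at its end, in the units of the state.
- sensors.get_obs(): the state, without advancing time (a new reading comes with each control period).
- imaging.grab_frame(name): name is "side" or "top"; returns a dict with "color" (420x560x3 uint8, blue, green, red), "fx", "fy", "cx", "cy" (pixels), "world_to_cam" (4x4, takes a point from world to camera coordinates). Camera axes: x right, y down, z forward; pixel columns grow to the right and rows downward; lengths in m; the calibration is good to about 2 mm. A picture is of the moment at which its call begins. There is no depth.
- ctrl.job_done(): hands the job in, once; it reports no verdict.
The state is a dict: "clock": time; "qpos": joint angles; "dq": joint speeds; "effort": joint torques, N m; "position": TCP position; "eef_rot": TCP orientation; "ft_force": force on the tool from outside, world axes, zero at the start; "wrist_torque": the same for the moment, N m; "finger_gap": opening from 0.0 (shut) to 1.0 (fully open).
Only numpy, scipy, OpenCV 4.12 (cv2) and the standard library are available. Lean on these libraries where they do the work, as an engineer would, in place of code of your own. Each camera call takes 0.05 s, during which the arm holds its last target. There are 200 camera calls.

TASK

With the chip brush, sweep the three metal chips off the seat of the drill jig onto the bench, then lay the brush flat on the bench. Take the aluminium lever casting out of the wooden rest, set it down on the bench to change your grip, then lay it flat on the jig's seat with its big boss between the blue cheeks and let go. Last, swing the jig's hinged leaf over it and press the front end down until it snaps under the roller catch and is fully shut, leaving the plug gauge, elbow casting and deburring tool where they are.

Things in the scene. Friction and masses are not known exactly. Their poses are not given: they have to be found in the camera images.
- jig: fixed leaf drill jig: steel base 190 x 90 x 20 mm, long axis x, origin under its centre; its flat top is the seat. Two blue cheeks 12 mm thick, 30 mm high over the seat, at x +2 to +52 mm, 35 mm apart, form a channel along x with an end stop at x = +47.5 mm. Hinge lugs, 62 mm high in all, at x +68 to +90 mm
- jig_seat (a point): middle of the bare part of the seat (on its surface, 20 mm above the bench, jig x = -34 mm), where the chips lie; axes as the jig's. The bare part runs 34 mm either way along x and is open to both sides, 45 mm away at +y and -y
- jig_nest (a point): point on the seat (jig x = 0) where the casting's origin belongs, axes as the jig's. Loaded, the casting's +y points along this +x: big boss in the channel near the end stop, thin end out on the bare seat. No room for fingers at the boss there. Play: 2.5 mm to the end stop and to each cheek
- leaf (a joint): angle of the aluminium leaf, rad: 0 = fully shut and level, positive = open, 1.57 = upright. Its stiff hinge holds it where it is left. Unlatched it rests on the roller at about 0.09; pressing its front end with some 12 to 15 N snaps it under the roller to 0
- leaf_hinge (a point): middle of the leaf's hinge pin (along the jig's y), 49 mm above the bench. Turns with the leaf: -x points along the leaf to its front end, z out of its upper face, which is 5 mm from the pin's middle. Leaf 10 mm thick, 27 mm wide, 152 mm long from the pin; on the upper face two drill bushes 19 to 23 mm wide, 4.5 mm proud, 48 and 114 mm from the pin
- leaf_pad (a point): middle of the black rubber pad on the upper face of the leaf's front end, 131 mm from the hinge: press here. The end is 46 mm wide and 26 mm long; axes as leaf_hinge
- lever_casting: raw aluminium lever casting 30 x 91 x 21 mm, 60 g, flat; origin under its centre, length along y. Big boss at y = +30 mm: 25 mm diameter, 20 mm high, on a foot 30 mm wide, 9 mm thick (y +5 to +45). Thin end y -45 to +5: 20 mm wide, 9 mm thick, with a 17 mm boss, 13 mm high, at y = -36 mm
- lever_boss (a point): middle of the top of the casting's big boss (casting y = +30 mm, 20 mm up); axes as the casting's
- rest: fixed wooden rest 104 x 128 x 12 mm, origin under its centre, two slots along x at y = +31 and -31 mm. Rails 30 mm high over the board, 26 mm apart, flank each slot from x -2 to +50 mm, so the casting lying in one shows only its big boss, on the open front part (x < -2 mm); its origin lies at the rest's x = 0, 12 mm up
- chip_brush: flat chip brush 31 x 238 x 10 mm with a wooden handle, lying flat, origin under its centre, length along y. Stiff bristles y +41 to +119 mm, 31 mm wide, 10 mm thick. Ferrule y +25 to +41 mm with parallel sides, 24 mm wide, 8 mm thick: hold it here, where it balances (y = +30). The neck tapers to 12 mm at y = -8; handle to y = -119 mm, 19 mm wide
- chip_1: loose metal chip (casting flash) about 16 x 12 x 5 mm, origin at its underside
- chip_2: as chip_1
- chip_3: as chip_1
- deburr_tool: bystander: deburring tool with yellow handle, 20 x 153 x 17 mm, in the other slot of the rest, its handle towards the rest's -x; origin under its centre, length along y
- plug_gauge: bystander: plug gauge 25 x 90 x 25 mm, lying, length along y
- elbow_casting: bystander: aluminium elbow casting 65 x 74 x 50 mm
- jig_catch (a point): middle of the catch's sprung steel roller (8 mm diameter, along y), 35 mm above the seat; behind it a blue post 34 mm wide, 66 mm high above the bench, at jig x -94 to -83 mm

How it is judged:
By the outcome, as a careful person would: the job done as asked, in the order asked, and still so for the second after the job is handed in, with the robot touching nothing.
It also fails if it takes over 70 s, if anything falls off the work surface, if the arm or the gripper's body presses on something with over 40 N, if the wrist force passes 120 N, or if a joint passes its speed limit or range.

## Working session

There is one attempt and no reset: what is moved stays moved. The work goes in short steps, Python scripts to look and compute and a tool call to move; the robot and the scene stay as the last step left them, time stands still between calls to the robot, and variables do not carry over. Pictures are saved under pics/ and viewed, about 8 in all and at most 12, crops included, and the job is handed in when it is done.

Besides the shell and the picture viewer there is one more tool, called as name(argument=value, ...) on one line, values as JSON. apply_moves: Moves the arm, as the interface text tells. Its arguments: {"type":"object","properties":{"deltas":{"type":"array"},"jaw":{"type":"number"},"grip_force":{"type":"number"}},"required":["deltas"]}

```bash
ls; mkdir -p pics
python3 - <<'E'
from station import sensors, imaging
import cv2, numpy as np
o=sensors.get_obs(); print(o)
for n in("side","top"):
    f=imaging.grab_frame(n); cv2.imwrite(f"pics/{n}0.png",f["color"]); print(n,f["fx"],f["cx"],f["cy"],np.round(f["world_to_cam"],4).tolist())
a=cv2.imread("pics/top0.png"); cv2.imwrite("pics/top0b.png",cv2.resize(a,(800,600),interpolation=cv2.INTER_CUBIC))
a=cv2.imread("pics/side0.png"); cv2.imwrite("pics/side0b.png",cv2.resize(a,(800,600),interpolation=cv2.INTER_CUBIC))
E
```

```text
pics
{'clock': 0.0, 'qpos': array([ 1.02762284e+00,  1.31156383e-01,  1.48930022e+00,  2.54994137e-05,
        1.52301837e+00, -8.53942448e-02]), 'dq': array([ 9.97855003e-04, -2.02992998e-03, -1.74301282e-03, -8.46975245e-05,
       -2.06469137e-03, -7.81785955e-05]), 'effort': array([ 3.17658414e-03, -5.69415128e+01, -5.00544369e+01,  1.69812017e-05,
        1.52349402e-02, -3.95565462e-05]), 'position': array([0.26482272, 0.53770852, 0.20273585]), 'eef_rot': array([-3.03057484e-04,  2.26896747e-01,  9.73918364e-01, -8.91125584e-04]), 'ft_force': array([ 0.7719005 , -0.57792863,  0.34806828]), 'wrist_torque': array([-0.01423681,  0.02677483,  0.01018714]), 'finger_gap': 0.9973325047332756}
side 427.25659610095283 286.68310756031116 213.32306066361218 [[0.9868, -0.1619, 0.0045, -0.5076], [-0.0999, -0.6304, -0.7698, 0.0221], [0.1275, 0.7592, -0.6382, 1.2102], [0.0, 0.0, 0.0, 1.0]]
top 472.60010748306445 280.6148046026042 210.21141549246684 [[-0.0102, -0.9995, 0.0312, -0.1345], [-0.9925, 0.0063, -0.1222, 0.5094], [0.1219, -0.0322, -0.992, 1.1656], [0.0, 0.0, 0.0, 1.0]]
```

View pics/top0b.png

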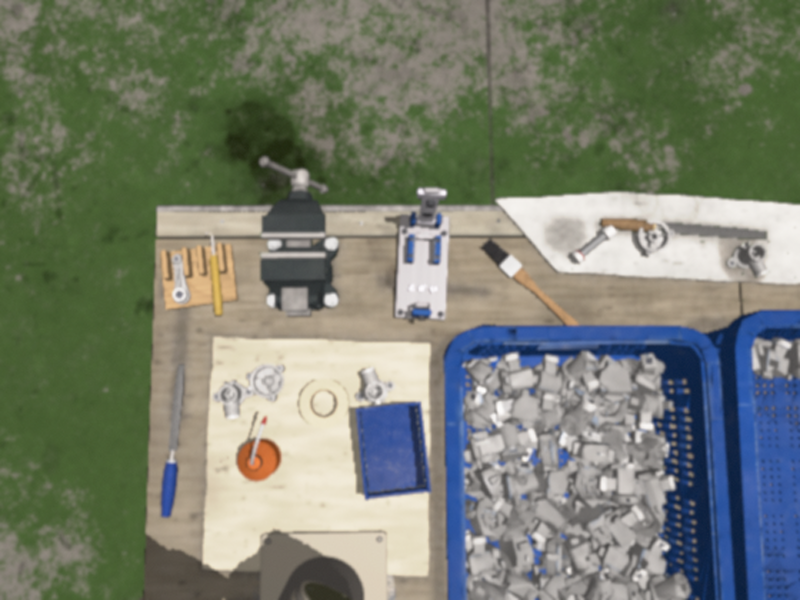

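View pics/side0b.png

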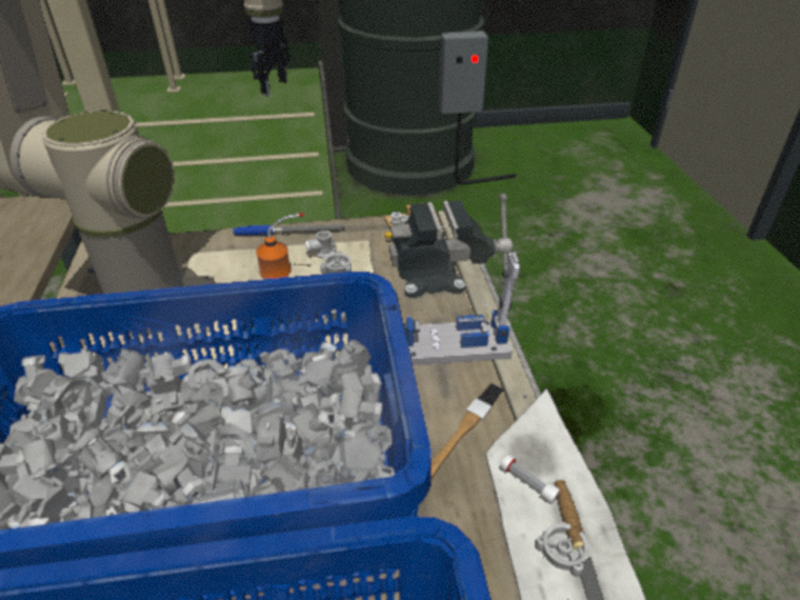

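Run:
```python
import cv2
a=cv2.imread("pics/top0.png")
# left: rest ; right: jig+brush
r=cv2.resize(a[160:225,105:175],None,fx=5.5,fy=5.5,interpolation=cv2.INTER_CUBIC)
j=cv2.resize(a[120:235,265:410],None,fx=5.5,fy=5.5,interpolation=cv2.INTER_CUBIC)
cv2.imwrite("pics/rest.png",r);cv2.imwrite("pics/jig.png",j);print(r.shape,j.shape)
```

```text
(358, 385, 3) (632, 798, 3)
```

View pics/rest.png

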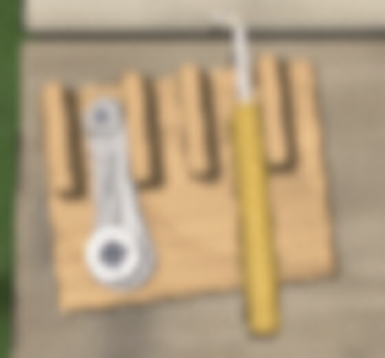

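View pics/jig.png

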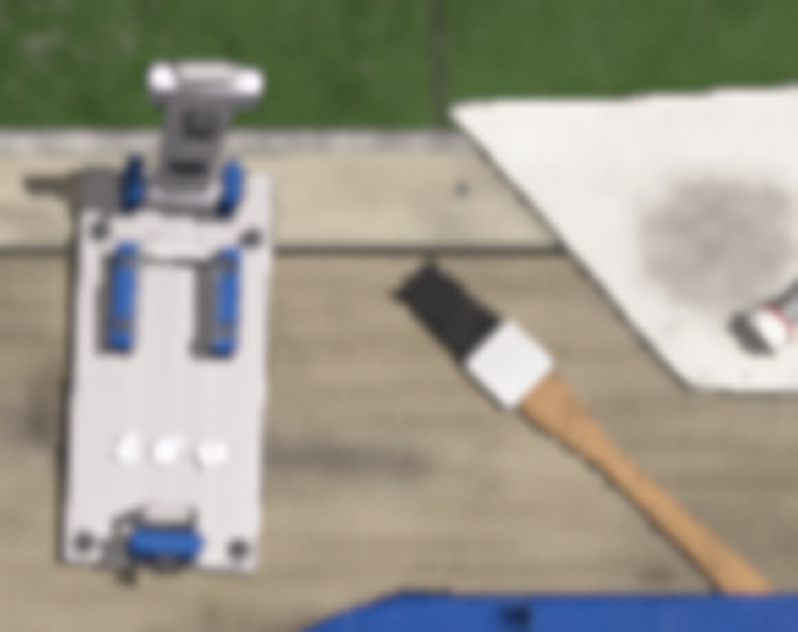

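```bash
cat > h.py <<'E'
import numpy as np, cv2
from scipy.optimize import least_squares
from scipy.spatial.transform import Rotation as R
CAM={}
def cams():
    T=dict(side=(427.2566,286.6831,213.3231,[[0.9868,-0.1619,0.0045,-0.5076],[-0.0999,-0.6304,-0.7698,0.0221],[0.1275,0.7592,-0.6382,1.2102]]),
           top=(472.6001,280.6148,210.2114,[[-0.0102,-0.9995,0.0312,-0.1345],[-0.9925,0.0063,-0.1222,0.5094],[0.1219,-0.0322,-0.992,1.1656]]))
    return T
def proj(p,n="top"):
    f,cx,cy,M=cams()[n];M=np.array(M);p=np.atleast_2d(p);c=p@M[:,:3].T+M[:,3]
    return np.c_[cx+f*c[:,0]/c[:,2],cy+f*c[:,1]/c[:,2]]
def unproj(uv,z,n="top"):
    f,cx,cy,M=cams()[n];M=np.array(M);uv=np.atleast_2d(uv)
    o=-M[:,:3].T@M[:,3];d=np.c_[(uv[:,0]-cx)/f,(uv[:,1]-cy)/f,np.ones(len(uv))]@M[:,:3]
    z=np.broadcast_to(z,len(uv))
    return o+d*((z-o[2])/d[:,2])[:,None]
def w(pose,P):  # pose x,y,yaw ; local pts
    P=np.atleast_2d(P).astype(float);c,s=np.cos(pose[2]),np.sin(pose[2])
    return np.c_[pose[0]+c*P[:,0]-s*P[:,1],pose[1]+s*P[:,0]+c*P[:,1],P[:,2]]
def fit(P,uv,x0,n="top"):
    r=least_squares(lambda q:(proj(w(q,P),n)-uv).ravel(),x0);return r.x,(proj(w(r.x,P),n)-uv)
def crop2px(c,u0,v0,s): return (np.array(c,float)+.5)/s-.5+[u0,v0]
E
python3 - <<'E'
from h import *
# jig
mm=1e-3
P=np.array([[-95,45,20],[-95,-45,20],[95,-45,20],[2,-17.5,50],[52,-17.5,50],[2,29.5,50],[52,29.5,50]])*mm
c=[[64,556],[257,568],[270,175],[213,353],[219,250],[108,349],[117,244]]
q,r=fit(P,crop2px(c,265,120,5.5),[.75,-.1,0]);print("jig",q.round(4),r.round(1).tolist())
J=q
print("chips",unproj(crop2px([[130,448],[168,448],[212,450]],265,120,5.5),.0225).round(3).tolist())
print("seat",w(J,[-.034,0,.02]).round(4),"hinge",w(J,[.079,0,.049]).round(4))
b=unproj(crop2px([[533,385],[413,277],[745,600],[517,403],[553,368]],265,120,5.5),.008);print("brush",b.round(4).tolist(),np.linalg.norm(b[0]-b[1]))
# rest
P=np.array([[-52,64,12],[-52,-64,12],[-2,55,42],[-2,-64,12]])*mm
q,r=fit(P[:2],crop2px([[62,310],[335,275]],105,160,5.5),[.75,.35,0]);print("rest",q.round(4),r.round(1).tolist())
b=unproj(crop2px([[112,254],[102,118]],105,160,5.5),[.032,.025]);print("cast",b.round(4).tolist(),np.linalg.norm(b[0]-b[1]))
E
```

```text
jig [ 0.5722 -0.1782 -0.0595] [[-0.0, 1.1], [-0.0, 0.8], [0.6, -0.1], [-0.2, -0.1], [-0.4, -0.7], [0.3, -0.3], [-0.4, -0.7]]
chips [[0.533, -0.159, 0.022], [0.533, -0.177, 0.022], [0.532, -0.197, 0.022]]
seat [[ 0.5383 -0.1761  0.02  ]] hinge [[ 0.6511 -0.1829  0.049 ]]
brush [[0.5645, -0.3521, 0.008], [0.617, -0.296, 0.008], [0.461, -0.4496, 0.008], [0.5558, -0.3441, 0.008], [0.5726, -0.3619, 0.008]] 0.07686047585110191
rest [0.5582 0.2248 0.1231] [[-0.3, 0.0], [0.3, -0.0]]
cast [[0.5222, 0.2531, 0.032], [0.5867, 0.2616, 0.025]] 0.06546134684749803
```

```bash
cat >> h.py <<'E'
def Rt(a,tilt=0,roll=0):
    a=np.radians(a);x=np.array([np.cos(a),np.sin(a),0]);z=np.array([0,0,-1.]);y=np.cross(z,x)
    return R.from_matrix(np.c_[x,y,z])*R.from_euler('YX',[-tilt,roll],degrees=True)
def plan(wps,p0=None,R0=None):
    """wps: (pos,ang,tilt,nrows); prints calls of <=5 rows from the measured pose"""
    import json
    if p0 is None:
        from station import sensors
        o=sensors.get_obs();p0=o["position"];q=o["eef_rot"];R0=R.from_quat([q[1],q[2],q[3],q[0]])
    x=R0.as_matrix()[:,0]
    print("at",np.round(p0,4),"xang %.1f tilt %.1f"%(np.degrees(np.arctan2(x[1],x[0])),np.degrees(np.arcsin(-x[2]))))
    for wp in wps:
        pos,a,t,n=wp;Rf=Rt(a,t);d=(R0.inv()*Rf).as_rotvec();pos=np.array(pos,float)
        seq=[(p0+(pos-p0)*k/n,R0*R.from_rotvec(d*k/n)) for k in range(1,n+1)]
        print("# ->",np.round(pos,3),a,t,"| per row mm %.0f deg %.1f"%(1e3*np.linalg.norm(pos-p0)/n,np.degrees(np.linalg.norm(d))/n))
        for i in range(0,n,5):
            c=[[np.round(R0.inv().apply(p-p0),3).tolist(),np.round((R0.inv()*r).as_rotvec(degrees=True),1).tolist()] for p,r in seq[i:i+5]]
            print(json.dumps(c)); p0,R0=seq[min(i+4,n-1)]
    return p0,R0
E
python3 - <<'E'
from h import *
plan([([.557,-.36,.15],46.9,0,25)])
E
```

```text
at [0.2649 0.5378 0.2028] xang 153.8 tilt -0.0
# -> [ 0.557 -0.36   0.15 ] 46.9 0 | per row mm 38 deg 4.3
[[[-0.026, -0.027, 0.002], [-0.0, 0.0, 4.3]], [[-0.053, -0.054, 0.004], [-0.0, 0.0, 8.5]], [[-0.079, -0.081, 0.006], [-0.0, 0.0, 12.8]], [[-0.105, -0.108, 0.009], [-0.0, 0.0, 17.1]], [[-0.132, -0.135, 0.011], [-0.0, 0.0, 21.4]]]
[[[-0.034, -0.016, 0.002], [-0.0, 0.0, 4.3]], [[-0.069, -0.031, 0.004], [-0.0, 0.0, 8.5]], [[-0.103, -0.047, 0.006], [-0.0, 0.0, 12.8]], [[-0.138, -0.062, 0.009], [-0.0, 0.0, 17.1]], [[-0.172, -0.078, 0.011], [-0.0, 0.0, 21.4]]]
[[[-0.038, -0.002, 0.002], [-0.0, 0.0, 4.3]], [[-0.075, -0.004, 0.004], [-0.0, 0.0, 8.5]], [[-0.113, -0.006, 0.006], [-0.0, 0.0, 12.8]], [[-0.151, -0.008, 0.009], [-0.0, 0.0, 17.1]], [[-0.189, -0.01, 0.011], [-0.0, 0.0, 21.4]]]
[[[-0.036, 0.012, 0.002], [-0.0, 0.0, 4.3]], [[-0.072, 0.024, 0.004], [-0.0, 0.0, 8.5]], [[-0.108, 0.036, 0.006], [-0.0, 0.0, 12.8]], [[-0.143, 0.048, 0.008], [-0.0, 0.0, 17.1]], [[-0.179, 0.06, 0.011], [-0.0, 0.0, 21.4]]]
[[[-0.029, 0.024, 0.002], [-0.0, 0.0, 4.3]], [[-0.058, 0.048, 0.004], [-0.0, 0.0, 8.5]], [[-0.087, 0.072, 0.006], [-0.0, 0.0, 12.8]], [[-0.116, 0.097, 0.008], [-0.0, 0.0, 17.1]], [[-0.145, 0.121, 0.011], [-0.0, 0.0, 21.4]]]
```

apply_moves(deltas=[[[-0.026, -0.027, 0.002], [0, 0, 4.3]], [[-0.053, -0.054, 0.004], [0, 0, 8.5]], [[-0.079, -0.081, 0.006], [0, 0, 12.8]], [[-0.105, -0.108, 0.009], [0, 0, 17.1]], [[-0.132, -0.135, 0.011], [0, 0, 21.4]]], jaw=0.5)

```text
clock: 0.6
position: [0.3237, 0.3572, 0.1921]
eef_rot: [-0.0, 0.405, 0.914, -0.0]
ft_force: [0.7, 0.1, -0.2]
finger_gap: 0.499
```

apply_moves(deltas=[[[-0.034, -0.016, 0.002], [0, 0, 4.3]], [[-0.069, -0.031, 0.004], [0, 0, 8.5]], [[-0.103, -0.047, 0.006], [0, 0, 12.8]], [[-0.138, -0.062, 0.009], [0, 0, 17.1]], [[-0.172, -0.078, 0.011], [0, 0, 21.4]]])

```text
clock: 1.1
position: [0.3821, 0.1776, 0.1813]
eef_rot: [-0.0, 0.568, 0.823, -0.0]
ft_force: [0.5, -0.3, 0.3]
finger_gap: 0.498
```

apply_moves(deltas=[[[-0.038, -0.002, 0.002], [0, 0, 4.3]], [[-0.075, -0.004, 0.004], [0, 0, 8.5]], [[-0.113, -0.006, 0.006], [0, 0, 12.8]], [[-0.151, -0.008, 0.009], [0, 0, 17.1]], [[-0.189, -0.01, 0.011], [0, 0, 21.4]]])

```text
clock: 1.6
position: [0.4404, -0.0025, 0.1704]
eef_rot: [-0.0, 0.711, 0.703, -0.0]
ft_force: [0.9, 0.4, 0.2]
finger_gap: 0.5
```

apply_moves(deltas=[[[-0.036, 0.012, 0.002], [0, 0, 4.3]], [[-0.072, 0.024, 0.004], [0, 0, 8.5]], [[-0.108, 0.036, 0.006], [0, 0, 12.8]], [[-0.143, 0.048, 0.008], [0, 0, 17.1]], [[-0.179, 0.06, 0.011], [0, 0, 21.4]]])

```text
clock: 2.1
position: [0.4992, -0.1819, 0.1594]
eef_rot: [-0.0, 0.829, 0.559, -0.0]
ft_force: [1.2, 0.9, -0.6]
finger_gap: 0.5
```

apply_moves(deltas=[[[-0.029, 0.024, 0.002], [0, 0, 4.3]], [[-0.058, 0.048, 0.004], [0, 0, 8.5]], [[-0.087, 0.072, 0.006], [0, 0, 12.8]], [[-0.116, 0.097, 0.008], [0, 0, 17.1]], [[-0.145, 0.121, 0.011], [0, 0, 21.4]]])

```text
clock: 2.6
position: [0.5577, -0.3613, 0.1481]
eef_rot: [-0.0, 0.918, 0.395, -0.0]
ft_force: [-1.2, 0.8, 0.3]
finger_gap: 0.498
```

apply_moves(deltas=[[[0, 0, 0.04], [0, 0, 0]], [[0, 0, 0.08], [0, 0, 0]], [[0, 0, 0.11], [0, 0, 0]], [[0, 0, 0.13], [0, 0, 0]], [[0, 0, 0.14], [0, 0, 0]]])

```text
clock: 3.1
position: [0.5555, -0.3585, 0.0051]
eef_rot: [-0.002, 0.918, 0.397, -0.001]
ft_force: [0.4, 0.0, 0.6]
finger_gap: 0.499
```

apply_moves(deltas=[[[0, 0, 0.002], [0, 0, 0]], [[0, 0, 0.004], [0, 0, 0]], [[0, 0, 0.005], [0, 0, 0]], [[0, 0, 0.005], [0, 0, 0]]])

```text
clock: 3.5
position: [0.5584, -0.3605, 0.0052]
eef_rot: [0.001, 0.918, 0.397, 0.001]
ft_force: [0.1, 0.6, -0.5]
finger_gap: 0.499
```

apply_moves(deltas=[[[0, 0, 0], [0, 0, 0]], [[0, 0, 0], [0, 0, 0]], [[0, 0, 0], [0, 0, 0]], [[0, 0, 0], [0, 0, 0]], [[0, 0, 0], [0, 0, 0]]], jaw=0, grip_force=70)

```text
clock: 4.0
position: [0.5575, -0.36, 0.0038]
eef_rot: [-0.0, 0.918, 0.397, -0.0]
ft_force: [-0.9, -0.7, 0.5]
finger_gap: -0.001
```

apply_moves(deltas=[[[0, 0, -0.01], [0, 0, 0]], [[0, 0, -0.03], [0, 0, 0]], [[0, 0, -0.06], [0, 0, 0]], [[0, 0, -0.09], [0, 0, 0]], [[0, 0, -0.12], [0, 0, 0]]])

```text
clock: 4.5
position: [0.5576, -0.3599, 0.1258]
eef_rot: [0.0, 0.918, 0.397, 0.0]
ft_force: [0.0, 0.2, 0.4]
finger_gap: -0.001
```

Run:
```python
from station import sensors, imaging
import cv2, numpy as np
a=imaging.grab_frame("side")["color"]; b=imaging.grab_frame("top")["color"]
cv2.imwrite("pics/s1.png",a);cv2.imwrite("pics/t1.png",b)
c=np.hstack([cv2.resize(a[110:350,240:440],(400,480),interpolation=cv2.INTER_CUBIC),cv2.resize(b[110:260,260:385],(400,480),interpolation=cv2.INTER_CUBIC)])
cv2.imwrite("pics/v1.png",c)
```

```text
(no output)
```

View pics/v1.png

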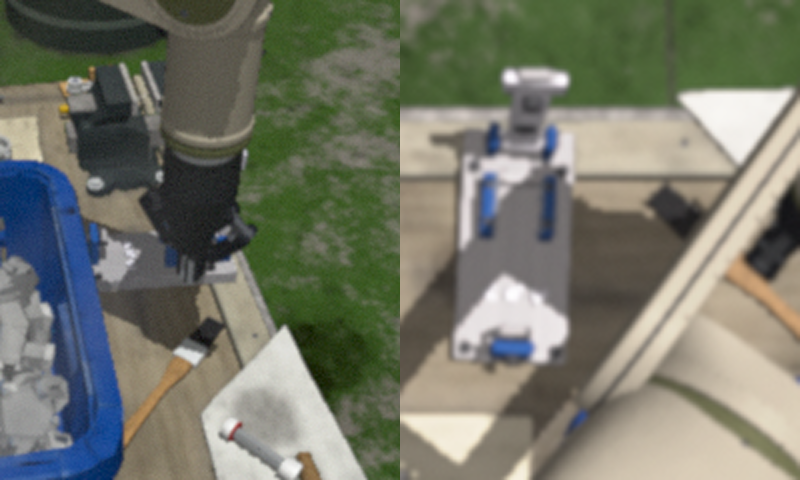

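Run:
```python
from h import *
def white(f,n,box):
    a=cv2.imread(f);x0,y0,x1,y1=box;g=a[y0:y1,x0:x1].min(2)
    m=(g>150).astype(np.uint8);k,l,s,c=cv2.connectedComponentsWithStats(m)
    i=1+np.argmax(s[1:,4]);uv=c[i]+[x0,y0];print(f,s[i,4],uv.round(1),unproj(uv,.01,n).round(4))
white("pics/top0.png","top",(345,170,372,200));white("pics/side0.png","side",(322,265,352,300));white("pics/s1.png","side",(315,265,352,300))
a=cv2.imread("pics/side0.png")[255:340,290:360];b=cv2.imread("pics/s1.png")[255:340,290:360]
cv2.imwrite("pics/v2.png",cv2.resize(np.hstack([a,b]),None,fx=5,fy=5,interpolation=cv2.INTER_CUBIC))
```

```text
pics/top0.png 157 [357.5 185.5] [[ 0.575  -0.3413  0.01  ]]
pics/side0.png 130 [334.8 285.3] [[ 0.5747 -0.3403  0.01  ]]
pics/s1.png 75 [334.2 287.1] [[ 0.5719 -0.3457  0.01  ]]
```

View pics/v2.png

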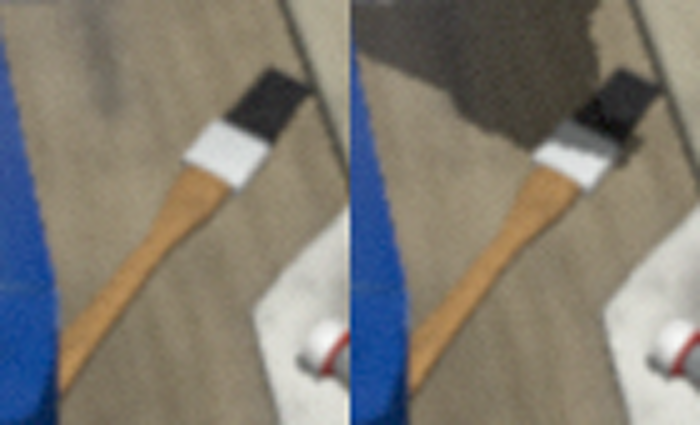

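Run:
```python
from h import *
p=[.5576,-.36,.126]
for n in("side","top"): print(n,proj([p,[.5576,-.36,.145]],n).round(1).tolist())
a=cv2.imread("pics/s1.png")[200:270,300:380]
b=cv2.imread("pics/t1.png")[150:220,340:420]
for im,(u,v) in((a,proj([p],"side")[0]-[300,200]),(b,proj([p],"top")[0]-[340,150])): pass
A=cv2.resize(a,None,fx=5,fy=5,interpolation=cv2.INTER_CUBIC);B=cv2.resize(b,None,fx=5,fy=5,interpolation=cv2.INTER_CUBIC)
for im,o,n in((A,[300,200],"side"),(B,[340,150],"top")):
    u=(proj([p],n)[0]-o)*5; cv2.drawMarker(im,tuple(int(t) for t in u),(0,0,255),0,12,1)
cv2.imwrite("pics/v3.png",np.hstack([A,B]))
```

```text
side [[333.4, 257.7], [334.1, 251.5]]
top [[374.9, 184.2], [376.8, 182.7]]
```

View pics/v3.png

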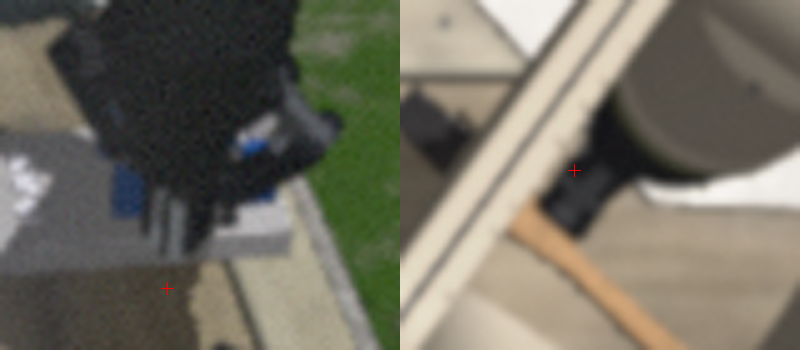

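apply_moves(deltas=[[[0, 0, 0.04], [0, 0, 0]], [[0, 0, 0.08], [0, 0, 0]], [[0, 0, 0.11], [0, 0, 0]], [[0, 0, 0.12], [0, 0, 0]], [[0, 0, 0.12], [0, 0, 0]]], jaw=0.5)

```text
clock: 5.1
position: [0.5562, -0.3589, 0.0018]
eef_rot: [-0.002, 0.918, 0.397, -0.001]
ft_force: [-0.4, -0.6, 1.3]
finger_gap: 0.501
```

apply_moves(deltas=[[[0, 0, 0.002], [0, 0, 0]], [[0, 0, 0.004], [0, 0, 0]], [[0, 0, 0.004], [0, 0, 0]]])

```text
clock: 5.4
position: [0.5586, -0.3607, 0.0016]
eef_rot: [0.001, 0.918, 0.397, 0.001]
ft_force: [0.6, 0.1, 0.1]
finger_gap: 0.494
```

Run:
```python
from h import *
from station import sensors, imaging
o=sensors.get_obs();p=o["position"];print(p,o["ft_force"])
a=imaging.grab_frame("side")["color"];cv2.imwrite("pics/s2.png",a)
A=cv2.resize(a[240:340,290:390],None,fx=6,fy=6,interpolation=cv2.INTER_CUBIC)
u=(proj([p],"side")[0]-[290,240])*6; cv2.drawMarker(A,tuple(int(t) for t in u),(0,0,255),0,12,1)
cv2.imwrite("pics/v4.png",A)
```

```text
[ 0.55861458 -0.36074668  0.00158037] [0.64555197 0.14695845 0.11728499]
```

View pics/v4.png

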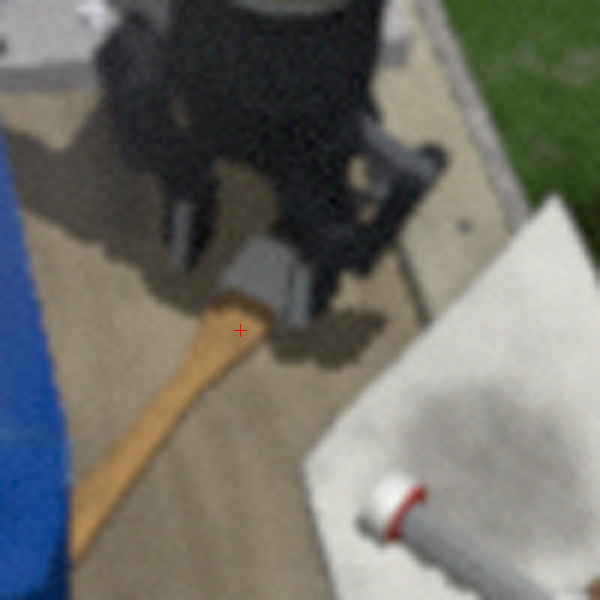

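apply_moves(deltas=[[[0, 0, 0.003], [0, 0, 0]], [[0, 0, 0.006], [0, 0, 0]], [[0, 0, 0.008], [0, 0, 0]], [[0, 0, 0.008], [0, 0, 0]]])

```text
clock: 5.85
position: [0.5571, -0.3596, -0.009]
eef_rot: [-0.001, 0.918, 0.397, -0.0]
ft_force: [-0.0, -0.5, 0.3]
finger_gap: 0.501
```

apply_moves(deltas=[[[0, 0, 0.002], [0, 0, 0]], [[0, 0, 0.003], [0, 0, 0]], [[0, 0, 0.003], [0, 0, 0]]])

```text
clock: 6.15
position: [0.5574, -0.3599, -0.0115]
eef_rot: [-0.0, 0.918, 0.397, -0.0]
ft_force: [0.6, 0.6, 0.9]
finger_gap: 0.502
```

apply_moves(deltas=[[[0, 0, 0.001], [0, 0, 0]], [[0, 0, 0.002], [0, 0, 0]], [[0, 0, 0.002], [0, 0, 0]]])

```text
clock: 6.45
position: [0.5575, -0.3599, -0.0134]
eef_rot: [-0.0, 0.918, 0.397, -0.0]
ft_force: [0.7, 0.4, -0.5]
finger_gap: 0.498
```

apply_moves(deltas=[[[0, 0, 0], [0, 0, 0]], [[0, 0, 0], [0, 0, 0]], [[0, 0, 0], [0, 0, 0]], [[0, 0, 0], [0, 0, 0]], [[0, 0, 0], [0, 0, 0]]], jaw=0, grip_force=70)

```text
clock: 6.95
position: [0.5576, -0.36, -0.0132]
eef_rot: [0.0, 0.918, 0.397, 0.0]
ft_force: [-0.3, 0.6, -0.5]
finger_gap: -0.001
```

Run:
```python
from h import *
from station import sensors, imaging
o=sensors.get_obs();p=o["position"];print(p,o["ft_force"],o["qpos"].round(4))
out=[]
for n,(x0,y0) in(("side",(295,250)),("top",(335,150))):
    a=imaging.grab_frame(n)["color"];cv2.imwrite(f"pics/{n}3.png",a)
    A=cv2.resize(a[y0:y0+75,x0:x0+50],None,fx=8,fy=8,interpolation=cv2.INTER_CUBIC)
    for dz,c in((0,(0,0,255)),(.0132,(0,255,0))):
        u=(proj([p+[0,0,dz]],n)[0]-[x0,y0])*8; cv2.drawMarker(A,tuple(int(t) for t in u),c,0,10,1)
    out.append(A)
cv2.imwrite("pics/v5.png",np.hstack(out))
```

```text
[ 0.55758571 -0.35997316 -0.01317257] [-0.33401519  0.63166857 -0.51600556] [-0.6505  0.4854  1.4715  0.      1.1847  0.104 ]
```

View pics/v5.png

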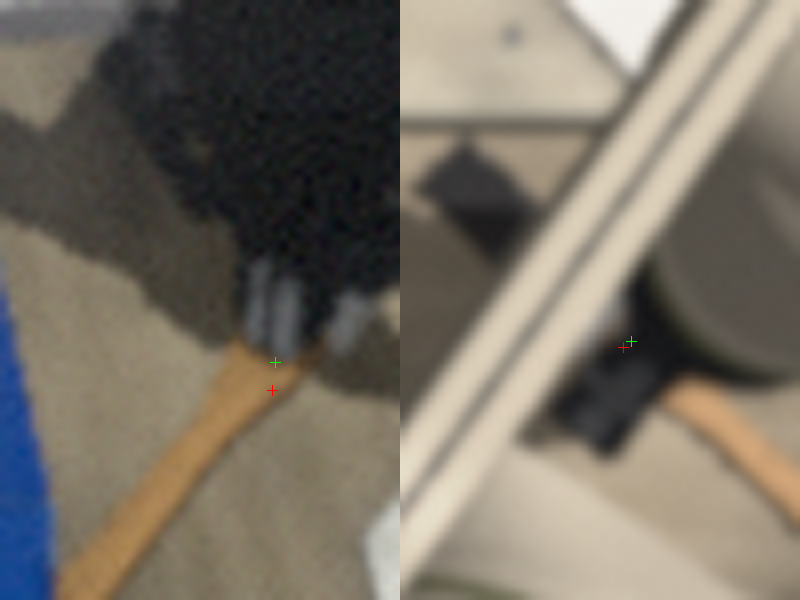

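apply_moves(deltas=[[[0, 0, 0], [0, 0, 0]], [[0, 0, 0], [0, 0, 0]], [[0, 0, 0.001], [0, 0, 0]], [[0, 0, 0.003], [0, 0, 0]], [[0, 0, 0.004], [0, 0, 0]]], jaw=0.45)

```text
clock: 7.55
position: [0.5574, -0.3598, -0.0175]
eef_rot: [-0.0, 0.918, 0.397, -0.0]
ft_force: [-0.5, -0.0, 1.2]
finger_gap: 0.452
```

apply_moves(deltas=[[[0, 0, 0.001], [0, 0, 0]], [[0, 0, 0.002], [0, 0, 0]], [[0, 0, 0.002], [0, 0, 0]]])

```text
clock: 7.85
position: [0.5574, -0.3599, -0.0195]
eef_rot: [-0.0, 0.918, 0.397, -0.0]
ft_force: [0.1, -0.4, 0.4]
finger_gap: 0.45
```

apply_moves(deltas=[[[0, 0, 0], [0, 0, 0]], [[0, 0, 0], [0, 0, 0]], [[0, 0, 0], [0, 0, 0]], [[0, 0, 0], [0, 0, 0]], [[0, 0, 0], [0, 0, 0]]], jaw=0, grip_force=70)

```text
clock: 8.35
position: [0.5581, -0.3604, -0.0185]
eef_rot: [0.001, 0.918, 0.397, 0.0]
ft_force: [-0.3, -0.2, 5.1]
finger_gap: 0.003
```

apply_moves(deltas=[[[0, 0, 0], [0, 0, 0]], [[0, 0, 0], [0, 0, 0]], [[0, 0, 0.001], [0, 0, 0]], [[0, 0, 0.003], [0, 0, 0]], [[0, 0, 0.003], [0, 0, 0]]], jaw=0.45)

```text
clock: 8.85
position: [0.5568, -0.3594, -0.0234]
eef_rot: [-0.001, 0.918, 0.397, -0.0]
ft_force: [0.1, 1.1, -0.4]
finger_gap: 0.449
```

apply_moves(deltas=[[[0, 0, 0.001], [0, 0, 0]], [[0, 0, 0.002], [0, 0, 0]], [[0, 0, 0.002], [0, 0, 0]]])

```text
clock: 9.15
position: [0.5574, -0.3598, -0.0245]
eef_rot: [-0.0, 0.918, 0.397, -0.0]
ft_force: [0.8, -0.6, 0.7]
finger_gap: 0.449
```

apply_moves(deltas=[[[0, 0, 0.001], [0, 0, 0]], [[0, 0, 0.002], [0, 0, 0]], [[0, 0, 0.002], [0, 0, 0]]])

```text
clock: 9.45
position: [0.5575, -0.3599, -0.0264]
eef_rot: [-0.0, 0.918, 0.397, -0.0]
ft_force: [-0.0, -0.2, 0.3]
finger_gap: 0.452
```

apply_moves(deltas=[[[0, 0, 0], [0, 0, 0]], [[0, 0, 0], [0, 0, 0]], [[0, 0, 0], [0, 0, 0]], [[0, 0, 0], [0, 0, 0]], [[0, 0, 0], [0, 0, 0]]], jaw=0, grip_force=70)

```text
clock: 9.95
position: [0.5579, -0.3602, -0.0258]
eef_rot: [0.0, 0.918, 0.397, 0.0]
ft_force: [0.2, -0.9, 3.2]
finger_gap: 0.236
```

apply_moves(deltas=[[[0, 0, -0.005], [0, 0, 0]], [[0, 0, -0.02], [0, 0, 0]], [[0, 0, -0.05], [0, 0, 0]], [[0, 0, -0.09], [0, 0, 0]], [[0, 0, -0.13], [0, 0, 0]]])

```text
clock: 10.45
position: [0.5571, -0.3596, 0.1056]
eef_rot: [-0.0, 0.918, 0.397, -0.0]
ft_force: [0.3, 0.1, -0.5]
finger_gap: 0.237
```

Run:
```python
from h import *
from station import sensors, imaging
o=sensors.get_obs();p=o["position"];print(p,o["ft_force"],o["wrist_torque"].round(2),o["finger_gap"])
out=[]
for n,(x0,y0) in(("side",(270,190)),("top",(290,120))):
    a=imaging.grab_frame(n)["color"];cv2.imwrite(f"pics/{n}4.png",a)
    A=cv2.resize(a[y0:y0+140,x0:x0+100],None,fx=4,fy=4,interpolation=cv2.INTER_CUBIC)
    u=(proj([p],n)[0]-[x0,y0])*4; cv2.drawMarker(A,tuple(int(t) for t in u),(0,0,255),0,10,1)
    out.append(A)
cv2.imwrite("pics/v6.png",np.hstack(out))
```

```text
[ 0.55707176 -0.35955489  0.10563348] [ 0.25104401  0.06002013 -0.45903688] [-0.04 -0.04 -0.02] 0.2373947890263734
```

View pics/v6.png

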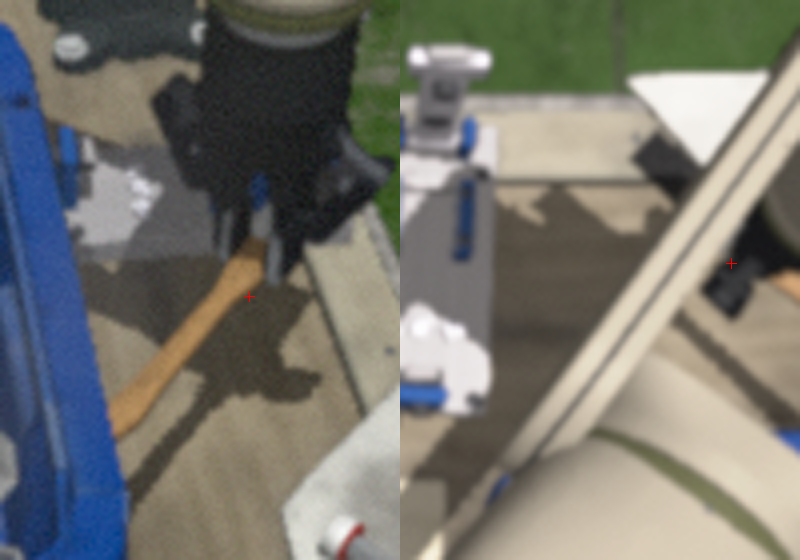

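Run:
```python
from h import *
plan([([.525,-.311,.12],86.6,25,10),([.525,-.311,.04],86.6,25,5)])
```

```text
at [ 0.5616 -0.3629  0.1135] xang 46.8 tilt -0.1
# -> [ 0.525 -0.311  0.12 ] 86.6 25 | per row mm 6 deg 4.7
[[[0.001, -0.006, -0.001], [-0.8, -2.4, -3.9]], [[0.003, -0.012, -0.001], [-1.6, -4.8, -7.9]], [[0.004, -0.019, -0.002], [-2.4, -7.1, -11.8]], [[0.005, -0.025, -0.003], [-3.2, -9.5, -15.7]], [[0.006, -0.031, -0.004], [-4.0, -11.9, -19.7]]]
[[[0.003, -0.005, -0.002], [-0.8, -2.4, -3.9]], [[0.006, -0.011, -0.003], [-1.6, -4.8, -7.9]], [[0.009, -0.016, -0.005], [-2.4, -7.1, -11.8]], [[0.012, -0.022, -0.006], [-3.2, -9.5, -15.7]], [[0.015, -0.027, -0.008], [-4.0, -11.9, -19.7]]]
# -> [ 0.525 -0.311  0.04 ] 86.6 25 | per row mm 16 deg 0.0
[[[0.007, 0.0, 0.015], [0.0, 0.0, 0.0]], [[0.014, 0.0, 0.029], [0.0, 0.0, -0.0]], [[0.02, 0.0, 0.044], [0.0, 0.0, -0.0]], [[0.027, 0.0, 0.058], [0.0, 0.0, 0.0]], [[0.034, 0.0, 0.073], [0.0, 0.0, 0.0]]]
```

apply_moves(deltas=[[[0.001, -0.006, -0.003], [-0.8, -2.4, -3.9]], [[0.003, -0.012, -0.006], [-1.6, -4.8, -7.9]], [[0.004, -0.018, -0.009], [-2.4, -7.1, -11.8]], [[0.005, -0.024, -0.011], [-3.2, -9.5, -15.7]], [[0.006, -0.03, -0.013], [-4.0, -11.9, -19.7]]])

```text
clock: 11.05
position: [0.5398, -0.3349, 0.1178]
eef_rot: [0.074, 0.83, 0.546, -0.081]
ft_force: [-0.2, -0.5, -0.1]
finger_gap: 0.237
```

apply_moves(deltas=[[[0.003, -0.005, -0.002], [-0.8, -2.4, -3.9]], [[0.006, -0.011, -0.003], [-1.6, -4.8, -7.9]], [[0.009, -0.016, -0.005], [-2.4, -7.1, -11.8]], [[0.012, -0.022, -0.006], [-3.2, -9.5, -15.7]], [[0.015, -0.027, -0.008], [-4.0, -11.9, -19.7]]])

```text
clock: 11.55
position: [0.5212, -0.3089, 0.1212]
eef_rot: [0.143, 0.709, 0.672, -0.159]
ft_force: [-0.8, -0.7, -0.3]
finger_gap: 0.237
```

apply_moves(deltas=[[[0, 0, 0], [0, 0, 0]], [[0, 0, 0], [0, 0, 0]], [[0, 0, 0], [0, 0, 0]]])

```text
clock: 11.85
position: [0.5217, -0.3099, 0.1212]
eef_rot: [0.143, 0.711, 0.671, -0.158]
ft_force: [0.6, -0.4, -0.6]
finger_gap: 0.24
```

Run:
```python
from h import *
plan([([.525,-.311,.10],86.6,25,1)])
plan([([.525,-.311,.04],86.6,25,5)])
```

```text
at [ 0.5217 -0.3099  0.1212] xang 86.8 tilt 24.6
# -> [ 0.525 -0.311  0.1  ] 86.6 25 | per row mm 21 deg 0.7
[[[0.008, 0.004, 0.02], [-0.5, -0.4, 0.2]]]
at [ 0.5217 -0.3099  0.1212] xang 86.8 tilt 24.6
# -> [ 0.525 -0.311  0.04 ] 86.6 25 | per row mm 16 deg 0.1
[[[0.007, 0.001, 0.015], [-0.1, -0.1, 0.0]], [[0.013, 0.002, 0.03], [-0.2, -0.2, 0.1]], [[0.02, 0.002, 0.045], [-0.3, -0.3, 0.1]], [[0.026, 0.003, 0.059], [-0.4, -0.3, 0.1]], [[0.033, 0.004, 0.074], [-0.5, -0.4, 0.2]]]
```

apply_moves(deltas=[[[0.007, 0.001, 0.015], [-0.1, -0.1, 0]], [[0.013, 0.002, 0.03], [-0.2, -0.2, 0.1]], [[0.02, 0.002, 0.045], [-0.3, -0.3, 0.1]], [[0.026, 0.003, 0.059], [-0.4, -0.3, 0.1]], [[0.033, 0.004, 0.074], [-0.5, -0.4, 0.2]]])

```text
clock: 12.35
position: [0.5238, -0.3103, 0.0372]
eef_rot: [0.148, 0.71, 0.67, -0.158]
ft_force: [0.3, -0.3, -0.2]
finger_gap: 0.241
```

apply_moves(deltas=[[[0, 0, 0], [0, 0, 0]], [[0, 0, 0], [0, 0, 0]]])

```text
clock: 12.55
position: [0.524, -0.3102, 0.0386]
eef_rot: [0.148, 0.71, 0.67, -0.158]
ft_force: [0.1, 0.6, -0.3]
finger_gap: 0.24
```

Run:
```python
from h import *
from station import sensors, imaging
o=sensors.get_obs();p=o["position"];print(p,o["ft_force"])
q=o["eef_rot"];R0=R.from_quat([q[1],q[2],q[3],q[0]])
tip=p+R0.apply([[.0885,.0155,-.026],[.0885,-.0155,-.026]]);print(tip.round(4).tolist())
for n in("side","top"):
    a=imaging.grab_frame(n)["color"];cv2.imwrite(f"pics/{n}5.png",a)
    t=proj(tip,n);print(n,t.round(1).tolist());u,v=t.mean(0).astype(int)
    for y in range(v-14,v+15,2): print(y,' '.join("%3d"%a[y,x].max() for x in range(u-22,u+23,2)))
```

```text
[ 0.52395595 -0.31018545  0.03863904] [ 0.08106262  0.62117668 -0.33451895]
[[0.5447, -0.22, 0.0248], [0.5137, -0.2182, 0.0249]]
side [[312.2, 247.3], [300.3, 248.2]]
233  83  97  86  55  58  53  82  85  81  44  58  54  77  92  86  83  49  53  50 136 137  56  50
235  88  97  98  63  54  57  70  86  81  46  49  52  81  87  86  83  48  44  48  96  75  46  53
237 109  93  95  76  50  51  59  69  69  51  47  52  82  89  84  83  52  52  54  56  51  52  52
239 122  93 100 108  72  53  55  57  55  55  57  65  81  85  86  83  60  52  54  52  53  51  50
241 139  97 113 150  88  66  54  57  60  60  60  60  86  88  88  86  59  59  57  51  55  57  65
243 142 133 160 157  93  69  60  57  58  54  54  63  87  85  84  89  54  55  48  71 123 132 141
245 149 127 159 151  95  82  84  82  82  53  59  65  59  58  78  80  48  93  58 116 175 169 157
247 140 127  93  82  90  88  86  87  84  51  68 132  66  42  53  77  60 136  75  80 111 108  89
249 142 139  79  76  87  89  90  85  85  60  74 138  68  59  65  69  59 134  71  76  94  91  92
251 144 142  99  90  89  93  95  91  86  54  69 133 125 154 156 122  
[... 1283 characters left out ...]
 171 170 170 160 162 168 130
204 123 155 187 149 163 190 202 175 170 170 170 170 170 170 170 170 169 170 174 168 152 116  73
206 125 174 184 138 177 194 196 171 170 170 171 170 171 170 170 170 171 170 165 120  86  56  36
208 138 185 165 148 188 200 184 170 170 170 170 170 170 171 171 170 170 169 135  55  31  31  32
210 159 186 148 167 189 201 175 170 171 170 170 170 170 170 170 170 170 167 117  70  33  39  41
212 177 181 135 179 194 195 171 171 170 171 170 171 170 170 171 169 170 160 106  90  67  65  71
214 186 166 148 187 200 184 170 170 170 170 170 170 169 170 170 170 170 143 111 140 142 108  95
216 187 149 166 188 201 175 169 170 170 170 169 169 170 170 171 171 169 121 113 177 173 101  96
```

apply_moves(deltas=[[[0.001, 0, 0.002], [0, 0, 0]], [[0.001, 0, 0.003], [0, 0, 0]], [[0.001, 0, 0.003], [0, 0, 0]]])

```text
clock: 12.95
position: [0.5245, -0.3107, 0.0366]
eef_rot: [0.148, 0.71, 0.67, -0.158]
ft_force: [0.5, 0.4, -0.4]
finger_gap: 0.239
```

apply_moves(deltas=[[[0.001, 0, 0.001], [0, 0, 0]], [[0.001, 0, 0.002], [0, 0, 0]], [[0.001, 0, 0.002], [0, 0, 0]]])

```text
clock: 13.25
position: [0.5244, -0.3106, 0.034]
eef_rot: [0.148, 0.71, 0.67, -0.158]
ft_force: [-0.6, 0.1, -0.0]
finger_gap: 0.238
```

apply_moves(deltas=[[[0.001, 0, 0.001], [0, 0, 0]], [[0.001, 0, 0.002], [0, 0, 0]], [[0.001, 0, 0.002], [0, 0, 0]]])

```text
clock: 13.55
position: [0.5246, -0.3107, 0.032]
eef_rot: [0.148, 0.71, 0.67, -0.158]
ft_force: [-0.7, -0.4, 1.3]
finger_gap: 0.239
```

apply_moves(deltas=[[[0.001, 0, 0.001], [0, 0, 0]], [[0.001, 0, 0.002], [0, 0, 0]], [[0.001, 0, 0.002], [0, 0, 0]]])

```text
clock: 13.85
position: [0.5247, -0.3108, 0.03]
eef_rot: [0.149, 0.71, 0.67, -0.158]
ft_force: [0.2, -2.4, 4.0]
finger_gap: 0.236
```

Run:
```python
from h import *
from station import sensors, imaging
o=sensors.get_obs();p=o["position"];print(p,o["ft_force"],o["wrist_torque"])
q=o["eef_rot"];R0=R.from_quat([q[1],q[2],q[3],q[0]])
tip=p+R0.apply([[.0885,.0155,-.026],[.0885,-.0155,-.026]])
a=imaging.grab_frame("side")["color"];cv2.imwrite(f"pics/side6.png",a)
A=cv2.resize(a[205:295,260:360],None,fx=8,fy=8,interpolation=cv2.INTER_CUBIC)
for t in (proj(tip,"side")-[260,205])*8: cv2.drawMarker(A,tuple(int(x) for x in t),(0,0,255),0,10,1)
cv2.imwrite("pics/v7.png",A[:600])
```

```text
[ 0.52472065 -0.31082047  0.02998445] [ 0.17632998 -2.35867435  3.95205745] [-0.24213175  0.03167767 -0.01818228]
```

View pics/v7.png

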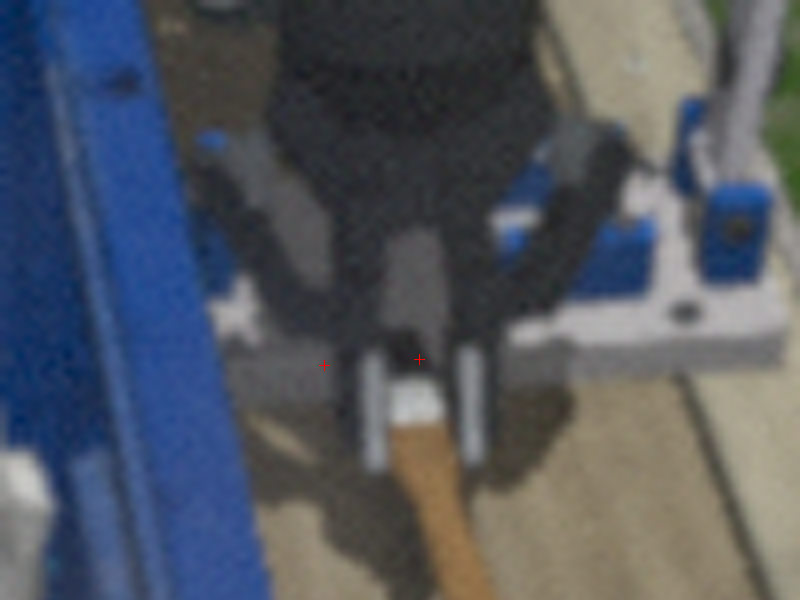

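Run:
```python
from h import *
p=np.array([.5247,-.3108,.03]);R0=Rt(86.6,25)
for l in([0,0,0],[0,0,-.026],[.0885,0,-.026],[.0105,0,-.026],[-.08,0,-.026]):
    print(l,((proj(p+R0.apply(l),"side")[0]-[260,205])*8).round())
J=[.5722,-.1782,-.0595]
for l in([-95,-45,20],[95,-45,20],[2,-29.5,50],[52,-29.5,50]): print(l,((proj(w(J,np.array(l)*1e-3),"side")[0]-[260,205])*8).round())
```

```text
[0, 0, 0] [416. 543.]
[0, 0, -0.026] [414. 462.]
[0.0885, 0, -0.026] [372. 362.]
[0.0105, 0, -0.026] [409. 449.]
[-0.08, 0, -0.026] [458. 567.]
[-95, -45, 20] [201. 368.]
[95, -45, 20] [784. 327.]
[2, -29.5, 50] [498. 246.]
[52, -29.5, 50] [652. 236.]
```

apply_moves(deltas=[[[0.009, 0, -0.005], [0, 0, 0]], [[0.018, 0, -0.009], [0, 0, 0]], [[0.027, 0, -0.0135], [0, 0, 0]], [[0.036, 0, -0.018], [0, 0, 0]], [[0.045, 0, -0.022], [0, 0, 0]]])

```text
clock: 14.4
position: [0.5274, -0.2593, 0.0306]
eef_rot: [0.148, 0.71, 0.67, -0.158]
ft_force: [-0.0, -2.9, 4.2]
finger_gap: 0.237
```

apply_moves(deltas=[[[0.009, 0, -0.004], [0, 0, 0]], [[0.018, 0, -0.0085], [0, 0, 0]], [[0.027, 0, -0.0127], [0, 0, 0]], [[0.036, 0, -0.017], [0, 0, 0]], [[0.05, 0, -0.0233], [0, 0, 0]]])

```text
clock: 14.9
position: [0.5299, -0.2043, 0.0299]
eef_rot: [0.148, 0.71, 0.67, -0.158]
ft_force: [0.4, -1.1, 0.3]
finger_gap: 0.232
```

apply_moves(deltas=[[[0, 0, 0], [0, 0, 0]], [[0, 0, 0], [0, 0, 0]]])

```text
clock: 15.1
position: [0.5301, -0.2044, 0.0298]
eef_rot: [0.148, 0.709, 0.671, -0.158]
ft_force: [-0.3, -1.0, -0.7]
finger_gap: 0.242
```

Run:
```python
from h import *
from station import imaging
for n in("side","top"): cv2.imwrite(f"pics/{n}7.png",imaging.grab_frame(n)["color"])
plan([([.521,-.35,.13],86.6,25,1)])
```

```text
at [ 0.5302 -0.2053  0.0301] xang 86.8 tilt 25.0
# -> [ 0.521 -0.35   0.13 ] 86.6 25 | per row mm 176 deg 0.1
[[[-0.174, -0.001, -0.029], [-0.0, -0.0, 0.1]]]
```

apply_moves(deltas=[[[-0.008, 0, -0.018], [0, 0, 0]], [[-0.017, 0, -0.036], [0, 0, 0]], [[-0.025, 0, -0.054], [0, 0, 0]], [[-0.034, 0, -0.072], [0, 0, 0]], [[-0.042, 0, -0.09], [0, 0, 0]]])

```text
clock: 15.7
position: [0.5303, -0.2059, 0.1306]
eef_rot: [0.148, 0.71, 0.67, -0.158]
ft_force: [0.1, -0.3, -0.9]
finger_gap: 0.237
```

Run:
```python
from h import *
plan([([.557,-.36,.12],46.9,0,10)],np.array([.530,-.205,.130]),Rt(86.7,25))
```

```text
at [ 0.53  -0.205  0.13 ] xang 86.7 tilt 25.0
# -> [ 0.557 -0.36   0.12 ] 46.9 0 | per row mm 16 deg 4.7
[[[-0.013, 0.004, 0.007], [0.9, 2.4, 3.9]], [[-0.027, 0.007, 0.015], [1.7, 4.8, 7.8]], [[-0.04, 0.011, 0.022], [2.6, 7.2, 11.7]], [[-0.054, 0.014, 0.03], [3.5, 9.6, 15.7]], [[-0.067, 0.018, 0.037], [4.3, 12.0, 19.6]]]
[[[-0.013, 0.009, 0.004], [0.9, 2.4, 3.9]], [[-0.025, 0.017, 0.008], [1.7, 4.8, 7.8]], [[-0.038, 0.026, 0.012], [2.6, 7.2, 11.7]], [[-0.05, 0.034, 0.017], [3.5, 9.6, 15.7]], [[-0.063, 0.043, 0.021], [4.3, 12.0, 19.6]]]
```

apply_moves(deltas=[[[-0.013, 0.004, 0.007], [0.9, 2.4, 3.9]], [[-0.027, 0.007, 0.015], [1.7, 4.8, 7.8]], [[-0.04, 0.011, 0.022], [2.6, 7.2, 11.7]], [[-0.054, 0.014, 0.03], [3.5, 9.6, 15.7]], [[-0.067, 0.018, 0.037], [4.3, 12.0, 19.6]]])

```text
clock: 16.2
position: [0.544, -0.2838, 0.1245]
eef_rot: [0.075, 0.832, 0.544, -0.08]
ft_force: [-0.3, 0.2, -0.5]
finger_gap: 0.236
```

apply_moves(deltas=[[[-0.013, 0.009, 0.004], [0.9, 2.4, 3.9]], [[-0.025, 0.017, 0.008], [1.7, 4.8, 7.8]], [[-0.038, 0.026, 0.012], [2.6, 7.2, 11.7]], [[-0.05, 0.034, 0.017], [3.5, 9.6, 15.7]], [[-0.063, 0.043, 0.021], [4.3, 12.0, 19.6]]])

```text
clock: 16.7
position: [0.5575, -0.3615, 0.119]
eef_rot: [-0.001, 0.918, 0.396, 0.001]
ft_force: [-1.3, 0.4, -1.4]
finger_gap: 0.235
```

Run:
```python
from h import *
from station import imaging,sensors
print(sensors.get_obs()["position"])
J=[.5722,-.1782,-.0595]
for n in("top","side"):
    a=imaging.grab_frame(n)["color"];cv2.imwrite(f"pics/{n}8.png",a)
    # rectify plane z=.02 patch jig x -70..0, y -60..110 at 1mm (and z=0 strip beyond)
    xs=np.arange(-72,4,4);ys=np.arange(112,-62,-4)
    for x in xs[::-1]:
        P=np.array([[x,y,22 if abs(y)<46 else 3] for y in ys])*1e-3
        uv=proj(w(J,P),n).astype(np.float32)
        g=cv2.remap(a.min(2),uv[:,0].reshape(1,-1),uv[:,1].reshape(1,-1),cv2.INTER_LINEAR)[0]
        print("%4d"%x,' '.join("%3d"%v for v in g))
    print()
```

```text
[ 0.55747958 -0.3614991   0.11899901]
   0 136 134 133 131 131 131 132 130 129 129 127 124 120 115 111 104  94 172 220 186 130 108 106 109 113 113 112 112 112 113 112 111 112 110 108 109 112 112 113  93  80  69  68  69
  -4 130 129 129 129 131 132 134 130 128 128 125 121 116 111 106  97  91 166 200 156 119 112 112 113 114 114 112 111 112 113 112 112 113 114 113 111 112 113 112  95  81  68  67  68
  -8 128 125 124 125 129 131 132 130 127 125 124 120 112 108 104  92  82 151 159 124 112 111 112 113 114 114 112 111 112 113 113 112 113 114 113 111 113 113 112  98  83  69  68  68
 -12 123 122 121 122 128 132 133 130 126 127 126 118 110 106 103  90  73 127 129 113 111 112 112 114 115 114 112 111 112 113 112 112 113 114 112 112 112 112 112  98  82  71  69  68
 -16 124 126 128 130 134 138 138 134 128 127 125 118 107 103  99  80  67 103 114 113 113 112 113 114 115 113 112 112 112 113 112 112 113 114 112 112 112 114 112  97  80  70  69  70
 -20 137 138 139 141 141 142 141 135 127 123 120 115 104  97  96  85  71  99 112 113 112 113 113 114 115 114 114 118 115 112 111 111 113 113 112 111 113 113 
[... 5116 characters left out ...]
4 113 113 110 108 101  94  92 100 105 110 115 133  75  81  85  94 114 146 168 174 173 168 168 168 168 167 167 167 170 170 172 168 170 168 154  96  85  75  70
 -64 108 105 107 110 113 111 107 102 106 123 149 154 154 152 152 126 108 116 121 125 122 131 151 167 172 171 169 167 167 167 166 166 168 170 171 168 167 169 165 152 115 108  80  72
 -68 105 103 109 106 108 108 106 101 101 112 128 137 144 146 140 111  73 162 163 158 133 101 102 135 152 156 157 160 161 164 167 167 168 168 168 170 170 172 171 164 111  97  73  72
 -72 100  97 100 104 105 105  98  86  76  73  74  77  80  82  85  71  58 119 122 124 104  71  67  87  97  99 100 102 112 135 159 169 165 169 170 169 168 168 170 166  97  78  70  70
```

Run:
```python
from h import *
J=[.5722,-.1782,-.0595]
a0=cv2.imread("pics/top0.png");a=cv2.imread("pics/top8.png")
for im in(a0,a):
    for x in np.arange(64,-96,-8):
        P=np.array([[x,y,22 if abs(y)<46 else 3] for y in np.arange(96,-100,-6)])*1e-3
        uv=proj(w(J,P)).astype(np.float32)
        g=cv2.remap(im.min(2),uv[:,0].reshape(1,-1),uv[:,1].reshape(1,-1),cv2.INTER_LINEAR)[0]
        print("%4d"%x,' '.join("%3d"%v for v in g))
    print()
```

```text
64 161 164 165 159 150 147 146 142 101 158 106 179 208 210 207 210 214 216 213 217 213 167 116 176 150 114 109 105 101  99  98  99  99
  56 123 118 116 108 102  97  97  94  84 188 180 172 110 151 203 221 219 219 212 172 114 136 193 209 165 132 133 135 134 136 137 136 135
  48 108 109 110 115 116 118 121 118  89 196 174  82  85 131 169 179 167 151 103 106  91 135 219 211 153 130 129 129 128 128 129 131 131
  40 111 115 117 119 123 125 129 129 102 194 176  86  61 139 210 214 215 209 121 109  74 127 219 202 150 131 134 135 132 129 129 132 132
  32 118 117 117 118 121 123 126 127 106 200 145  85  61 145 212 216 216 212 126 107  75 126 219 203 144 124 129 131 130 128 128 133 135
  24 120 116 117 118 120 122 124 128 103 201 151  88  70 146 213 216 218 215 133 106  81 127 218 205 144 126 132 134 132 130 129 127 126
  16 117 112 112 113 114 114 117 120  95 201 158  86  80 147 215 217 218 216 134 107 102 141 217 208 143 119 121 124 127 125 124 128 129
   8 119 115 115 116 118 117 116 114  90 201 167  92  67 150 217 217 218 206 121  93  74 156 221 210 145 125 125 128 134 135 134 136 137
   0 1
[... 3678 characters left out ...]
 65  66  67  68
 -56 143 140 133  93  71  71  69  69  73 106 115 145 220 227 227 224 225 226 225 228 228 229 230 198 120  69  69  69  69  71  72  72  73
 -64 140 133  89  70  69  68  69  68  74 108 159 222 226 226 218 214 220 221 215 226 229 229 230 223 147  75  74  74  74  74  75  73 114
 -72 125  88  67  67  67  68  70  72  80 150 221 226 203 150 124 171 182 175 146 212 229 229 231 225 136  74  74  72  73  72  72 105 166
 -80  90  67  67  68  68  69  71  82  94 189 176 213 167 137  80  66  68  65  69 157 226 214 174 171  89  71  72  71  70  68  98 157 173
 -88  68  70  70  73  72  71  91 131 106 169 130 167 119  99  50  53  69  64  60 169 228 193 107  93  78  70  70  67  67  92 147 164 151
```

apply_moves(deltas=[[[0, 0, 0.03], [0, 0, 0]], [[0, 0, 0.07], [0, 0, 0]], [[0, 0, 0.1], [0, 0, 0]], [[0, 0, 0.125], [0, 0, 0]], [[0, 0, 0.13], [0, 0, 0]]])

```text
clock: 17.3
position: [0.555, -0.3579, -0.0152]
eef_rot: [-0.003, 0.917, 0.398, -0.002]
ft_force: [-0.6, 0.6, -0.7]
finger_gap: 0.236
```

apply_moves(deltas=[[[0, 0, 0.003], [0, 0, 0]], [[0, 0, 0.006], [0, 0, 0]], [[0, 0, 0.009], [0, 0, 0]], [[0, 0, 0.01], [0, 0, 0]]])

```text
clock: 17.7
position: [0.5586, -0.361, -0.0195]
eef_rot: [0.001, 0.917, 0.398, 0.001]
ft_force: [-0.2, 0.4, 0.3]
finger_gap: 0.236
```

apply_moves(deltas=[[[0, 0, 0.002], [0, 0, 0]], [[0, 0, 0.003], [0, 0, 0]], [[0, 0, 0.003], [0, 0, 0]]])

```text
clock: 18.0
position: [0.5579, -0.3604, -0.0236]
eef_rot: [0.0, 0.918, 0.398, 0.0]
ft_force: [0.2, -0.5, -0.7]
finger_gap: 0.236
```

apply_moves(deltas=[[[0, 0, 0], [0, 0, 0]], [[0, 0, 0], [0, 0, 0]], [[0, 0, 0], [0, 0, 0]]], jaw=0.5)

```text
clock: 18.3
position: [0.558, -0.3605, -0.0235]
eef_rot: [0.0, 0.918, 0.398, 0.0]
ft_force: [-0.1, 0.4, 0.0]
finger_gap: 0.503
```

apply_moves(deltas=[[[0, 0, -0.02], [0, 0, 0]], [[0, 0, -0.06], [0, 0, 0]], [[0, 0, -0.11], [0, 0, 0]], [[0, 0, -0.16], [0, 0, 0]], [[0, 0, -0.2], [0, 0, 0]]])

```text
clock: 18.8
position: [0.5584, -0.3609, 0.1802]
eef_rot: [0.002, 0.918, 0.398, 0.001]
ft_force: [0.4, -1.3, 0.5]
finger_gap: 0.5
```

Run:
```python
from h import *
# rest fit from initial image: refine with casting points
c=unproj(crop2px([[112,254],[102,118],[260,330],[248,105]],105,160,5.5),[.032,.025,.02,.02]);print(c.round(4).tolist())
d=c[1]-c[0];print("cast dir boss->thin",np.degrees(np.arctan2(d[1],d[0])));d=c[3]-c[2];print("tool dir",np.degrees(np.arctan2(d[1],d[0])))
q=np.array([.5582,.2248,.1231]);print("rest boss pred",w(q,[-.030,.031,.032]),w(q,[.036,.031,.025]))
for l in([-.002,.062,.042],[-.002,.018,.042],[-.002,-.018,.042]):print((proj(w(q,l))[0]-[105,160])*5.5)
plan([([.522,.253,.17],97.05,0,25)],np.array([.557,-.36,.178]),Rt(46.9))
```

```text
[[0.5222, 0.2531, 0.032], [0.5867, 0.2616, 0.025], [0.488, 0.188, 0.02], [0.5935, 0.1959, 0.02]]
cast dir boss->thin 7.547664101533465
tool dir 4.314807540864773
rest boss pred [[0.52462055 0.25188174 0.032     ]] [[0.59012111 0.25998583 0.025     ]]
[ 31.55860936 191.6507065 ]
[128.91132553 179.41869784]
[208.31129351 169.44238557]
at [ 0.557 -0.36   0.178] xang 46.9 tilt -0.0
# -> [0.522 0.253 0.17 ] 97.05 0 | per row mm 25 deg 2.0
[[[0.017, -0.018, 0.0], [0.0, 0.0, -2.0]], [[0.034, -0.036, 0.001], [0.0, 0.0, -4.0]], [[0.051, -0.053, 0.001], [0.0, 0.0, -6.0]], [[0.068, -0.071, 0.001], [0.0, 0.0, -8.0]], [[0.085, -0.089, 0.002], [0.0, 0.0, -10.0]]]
[[[0.02, -0.015, 0.0], [0.0, 0.0, -2.0]], [[0.04, -0.029, 0.001], [0.0, 0.0, -4.0]], [[0.059, -0.044, 0.001], [0.0, 0.0, -6.0]], [[0.079, -0.058, 0.001], [0.0, 0.0, -8.0]], [[0.099, -0.073, 0.002], [0.0, 0.0, -10.0]]]
[[[0.022, -0.011, 0.0], [0.0, 0.0, -2.0]], [[0.044, -0.022, 0.001], [0.0, 0.0, -4.0]], [[0.066, -0.033, 0.001], [0.0, 0.0, -6.0]], [[0.088, -0.044, 0.001], [0.0, 0.0, -8.0]], [[0.11, -0.054, 0.002], [0.0, 0.0, -10.0]]]
[[[0.024, -0.007, 0.0], [0.0, 0.0, -2.0]], [[0.047, -0.014, 0.001], [0.0, 0.0, -4.0]], [[0.071, -0.021, 0.001], [0.0, 0.0, -6.0]], [[0.094, -0.028, 0.001], [0.0, 0.0, -8.0]], [[0.118, -0.034, 0.002], [0.0, 0.0, -10.0]]]
[[[0.024, -0.003, 0.0], [0.0, 0.0, -2.0]], [[0.049, -0.005, 0.001], [0.0, 0.0, -4.0]], [[0.073, -0.008, 0.001], [0.0, 0.0, -6.0]], [[0.098, -0.011, 0.001], [0.0, 0.0, -8.0]], [[0.122, -0.013, 0.002], [0.0, 0.0, -10.0]]]
```

Run:
```python
from h import *
plan([([.45,-.03,.20],120,0,10),([.5225,.2527,.15],187.5,0,10)],np.array([.5575,-.360,.1785]),Rt(46.9))
```

```text
at [ 0.5575 -0.36    0.1785] xang 46.9 tilt -0.0
# -> [ 0.45 -0.03  0.2 ] 120 0 | per row mm 35 deg 7.3
[[[0.017, -0.03, -0.002], [0.0, 0.0, -7.3]], [[0.034, -0.061, -0.004], [0.0, 0.0, -14.6]], [[0.05, -0.091, -0.006], [0.0, 0.0, -21.9]], [[0.067, -0.122, -0.009], [0.0, 0.0, -29.2]], [[0.084, -0.152, -0.011], [0.0, 0.0, -36.6]]]
[[[0.032, -0.014, -0.002], [0.0, 0.0, -7.3]], [[0.063, -0.029, -0.004], [0.0, 0.0, -14.6]], [[0.095, -0.043, -0.006], [0.0, 0.0, -21.9]], [[0.126, -0.058, -0.009], [0.0, 0.0, -29.2]], [[0.158, -0.072, -0.011], [0.0, 0.0, -36.6]]]
# -> [0.522 0.253 0.15 ] 187.5 0 | per row mm 30 deg 6.8
[[[0.021, 0.02, 0.005], [0.0, 0.0, -6.8]], [[0.042, 0.041, 0.01], [0.0, 0.0, -13.5]], [[0.063, 0.061, 0.015], [0.0, 0.0, -20.3]], [[0.083, 0.082, 0.02], [0.0, 0.0, -27.0]], [[0.104, 0.102, 0.025], [0.0, 0.0, -33.8]]]
[[[0.006, 0.029, 0.005], [0.0, 0.0, -6.8]], [[0.012, 0.057, 0.01], [0.0, 0.0, -13.5]], [[0.018, 0.086, 0.015], [0.0, 0.0, -20.3]], [[0.024, 0.114, 0.02], [0.0, 0.0, -27.0]], [[0.03, 0.143, 0.025], [0.0, 0.0, -33.8]]]
```

apply_moves(deltas=[[[0.017, -0.03, -0.004], [0, 0, -7.3]], [[0.034, -0.061, -0.01], [0, 0, -14.6]], [[0.05, -0.091, -0.015], [0, 0, -21.9]], [[0.067, -0.122, -0.02], [0, 0, -29.2]], [[0.084, -0.152, -0.025], [0, 0, -36.6]]], jaw=0.6)

```text
clock: 19.3
position: [0.5037, -0.194, 0.2017]
eef_rot: [0.0, 0.745, 0.668, 0.0]
ft_force: [0.8, 0.9, -0.4]
finger_gap: 0.601
```

apply_moves(deltas=[[[0.032, -0.014, -0.002], [0, 0, -7.3]], [[0.063, -0.029, -0.004], [0, 0, -14.6]], [[0.095, -0.043, -0.006], [0, 0, -21.9]], [[0.126, -0.058, -0.009], [0, 0, -29.2]], [[0.158, -0.072, -0.011], [0, 0, -36.6]]])

```text
clock: 19.8
position: [0.4502, -0.0289, 0.2127]
eef_rot: [0.001, 0.497, 0.868, 0.0]
ft_force: [-0.0, 1.0, -0.1]
finger_gap: 0.603
```

apply_moves(deltas=[[[0.021, 0.02, 0], [0, 0, -6.8]], [[0.042, 0.041, 0], [0, 0, -13.5]], [[0.063, 0.061, 0], [0, 0, -20.3]], [[0.083, 0.082, 0], [0, 0, -27]], [[0.104, 0.102, 0], [0, 0, -33.8]]])

```text
clock: 20.3
position: [0.4872, 0.1123, 0.2126]
eef_rot: [0.001, 0.224, 0.975, 0.0]
ft_force: [-0.3, -0.2, 0.8]
finger_gap: 0.599
```

apply_moves(deltas=[[[0.006, 0.029, 0], [0, 0, -6.8]], [[0.012, 0.057, 0.01], [0, 0, -13.5]], [[0.018, 0.086, 0.02], [0, 0, -20.3]], [[0.024, 0.114, 0.04], [0, 0, -27]], [[0.03, 0.143, 0.06], [0, 0, -33.8]]])

```text
clock: 20.8
position: [0.5236, 0.254, 0.1523]
eef_rot: [0.001, -0.069, 0.998, 0.0]
ft_force: [-0.6, -0.3, -0.7]
finger_gap: 0.599
```

apply_moves(deltas=[[[0, 0, 0], [0, 0, 0]], [[0, 0, 0], [0, 0, 0]], [[0, 0, 0], [0, 0, 0]]])

```text
clock: 21.1
position: [0.5234, 0.2522, 0.1532]
eef_rot: [0.001, -0.066, 0.998, -0.0]
ft_force: [0.2, -0.6, 0.6]
finger_gap: 0.598
```

Run:
```python
from h import *
plan([([.5225,.2527,.10],187.5,0,1)])
```

```text
at [0.5234 0.2522 0.1532] xang -172.4 tilt 0.1
# -> [0.522 0.253 0.1  ] 187.5 0 | per row mm 53 deg 0.1
[[[0.001, 0.001, 0.053], [-0.0, 0.1, 0.1]]]
```

apply_moves(deltas=[[[0.001, 0, 0.04], [0, 0, 0]], [[0.001, 0, 0.08], [0, 0, 0]], [[0.001, 0, 0.12], [0, 0, 0]], [[0.001, 0, 0.145], [0, 0, 0]], [[0.001, 0, 0.15], [0, 0, 0]]])

```text
clock: 21.6
position: [0.5199, 0.2506, -0.0004]
eef_rot: [-0.002, -0.066, 0.998, -0.001]
ft_force: [-1.2, 0.9, 0.4]
finger_gap: 0.599
```

apply_moves(deltas=[[[0, 0, 0.003], [0, 0, 0]], [[0, 0, 0.006], [0, 0, 0]], [[0, 0, 0.009], [0, 0, 0]], [[0, 0, 0.009], [0, 0, 0]], [[0, 0, 0.009], [0, 0, 0]]])

```text
clock: 22.1
position: [0.5226, 0.2527, -0.0059]
eef_rot: [0.001, -0.067, 0.998, 0.0]
ft_force: [-0.0, -0.2, -0.4]
finger_gap: 0.598
```

apply_moves(deltas=[[[0, 0, 0.002], [0, 0, 0]], [[0, 0, 0.004], [0, 0, 0]], [[0, 0, 0.006], [0, 0, 0]], [[0, 0, 0.006], [0, 0, 0]]])

```text
clock: 22.5
position: [0.5216, 0.2523, -0.0133]
eef_rot: [-0.0, -0.067, 0.998, -0.0]
ft_force: [-0.1, -0.3, 0.2]
finger_gap: 0.599
```

apply_moves(deltas=[[[0, 0, 0], [0, 0, 0]], [[0, 0, 0], [0, 0, 0]], [[0, 0, 0], [0, 0, 0]], [[0, 0, 0], [0, 0, 0]], [[0, 0, 0], [0, 0, 0]]], jaw=0, grip_force=60)

```text
clock: 23.0
position: [0.5223, 0.2526, -0.0124]
eef_rot: [0.0, -0.067, 0.998, -0.0]
ft_force: [-1.9, -0.5, 4.3]
finger_gap: 0.289
```

apply_moves(deltas=[[[0, 0, -0.006], [0, 0, 0]], [[0, 0, -0.02], [0, 0, 0]], [[0, 0, -0.05], [0, 0, 0]], [[0, 0, -0.09], [0, 0, 0]], [[0, 0, -0.13], [0, 0, 0]]])

```text
clock: 23.5
position: [0.5215, 0.2524, 0.1191]
eef_rot: [-0.0, -0.067, 0.998, -0.0]
ft_force: [0.9, -0.4, -0.9]
finger_gap: 0.287
```

apply_moves(deltas=[[[0, 0, -0.03], [0, 0, 0]], [[0, 0, -0.06], [0, 0, 0]], [[0, 0, -0.09], [0, 0, 0]], [[0, 0, -0.1], [0, 0, 0]], [[0, 0, -0.1], [0, 0, 0]]])

```text
clock: 24.0
position: [0.5231, 0.253, 0.2197]
eef_rot: [0.002, -0.067, 0.998, 0.001]
ft_force: [0.6, 0.2, -0.7]
finger_gap: 0.293
```

Run:
```python
from h import *
from station import imaging,sensors
o=sensors.get_obs();print(o["position"],o["ft_force"],o["finger_gap"])
for n in("side","top"): cv2.imwrite(f"pics/{n}9.png",imaging.grab_frame(n)["color"])
P0=np.array([.5223,.2527,.2165])
a,b=plan([([.45,-.02,.215],187.5-80,0,10),([.525,-.265,.18],-3.4,0,15)],P0,Rt(187.6))
print(unproj(np.array([[455,332],[500,327],[700,328]])/800*560,.12).round(3).tolist())
```

```text
[0.52310361 0.25300971 0.21973365] [ 0.60124368  0.1809532  -0.73312874] 0.2925177632794935
at [0.5223 0.2527 0.2165] xang -172.4 tilt 0.0
# -> [ 0.45  -0.02   0.215] 107.5 0 | per row mm 28 deg 8.0
[[[0.011, -0.026, 0.0], [0.0, 0.0, 8.0]], [[0.022, -0.052, 0.0], [0.0, 0.0, 16.0]], [[0.032, -0.078, 0.0], [0.0, 0.0, 24.0]], [[0.043, -0.104, 0.001], [0.0, 0.0, 32.0]], [[0.054, -0.13, 0.001], [0.0, 0.0, 40.1]]]
[[[-0.009, -0.027, 0.0], [0.0, 0.0, 8.0]], [[-0.017, -0.054, 0.0], [0.0, 0.0, 16.0]], [[-0.026, -0.081, 0.0], [0.0, 0.0, 24.0]], [[-0.034, -0.108, 0.001], [0.0, 0.0, 32.0]], [[-0.043, -0.134, 0.001], [0.0, 0.0, 40.1]]]
# -> [ 0.525 -0.265  0.18 ] -3.4 0 | per row mm 17 deg 7.4
[[[-0.017, -0.0, 0.002], [0.0, 0.0, 7.4]], [[-0.034, -0.0, 0.005], [0.0, 0.0, 14.8]], [[-0.051, -0.0, 0.007], [0.0, 0.0, 22.2]], [[-0.068, -0.001, 0.009], [0.0, 0.0, 29.6]], [[-0.085, -0.001, 0.012], [0.0, 0.0, 37.0]]]
[[[-0.014, 0.01, 0.002], [0.0, 0.0, 7.4]], [[-0.027, 0.02, 0.005], [0.0, 0.0, 14.8]], [[-0.041, 0.03, 0.007], [0.0, 0.0, 22.2]], [[-0.055, 0.041, 0.009], [0.0, 0.0, 29.6]], [[-0.069, 0.051, 0.012], [0.0, 0.0, 37.0]]]
[[[-0.005, 0.016, 0.002], [0.0, 0.0, 7.4]], [[-0.01, 0.033, 0.005], [0.0, 0.0, 14.8]], [[-0.015, 0.049, 0.007], [0.0, 0.0, 22.2]], [[-0.019, 0.065, 0.009], [0.0, 0.0, 29.6]], [[-0.024, 0.082, 0.012], [0.0, 0.0, 37.0]]]
[[0.445, -0.224, 0.12], [0.452, -0.299, 0.12], [0.448, -0.633, 0.12]]
```

Run:
```python
from h import *
plan([([.56,-.28,.12],-3.4,0,15)],np.array([.45,-.02,.215]),Rt(107.5))
```

```text
at [ 0.45  -0.02   0.215] xang 107.5 tilt -0.0
# -> [ 0.56 -0.28  0.12] -3.4 0 | per row mm 20 deg 7.4
[[[-0.019, 0.002, 0.006], [0.0, 0.0, 7.4]], [[-0.037, 0.004, 0.013], [0.0, 0.0, 14.8]], [[-0.056, 0.005, 0.019], [0.0, 0.0, 22.2]], [[-0.075, 0.007, 0.025], [0.0, 0.0, 29.6]], [[-0.094, 0.009, 0.032], [0.0, 0.0, 37.0]]]
[[[-0.014, 0.013, 0.006], [0.0, 0.0, 7.4]], [[-0.028, 0.025, 0.013], [0.0, 0.0, 14.8]], [[-0.042, 0.038, 0.019], [0.0, 0.0, 22.2]], [[-0.056, 0.051, 0.025], [0.0, 0.0, 29.6]], [[-0.069, 0.063, 0.032], [0.0, 0.0, 37.0]]]
[[[-0.003, 0.018, 0.006], [0.0, 0.0, 7.4]], [[-0.007, 0.037, 0.013], [0.0, 0.0, 14.8]], [[-0.01, 0.055, 0.019], [0.0, 0.0, 22.2]], [[-0.014, 0.074, 0.025], [0.0, 0.0, 29.6]], [[-0.017, 0.092, 0.032], [0.0, 0.0, 37.0]]]
```

apply_moves(deltas=[[[0.011, -0.026, 0], [0, 0, 8]], [[0.022, -0.052, 0], [0, 0, 16]], [[0.032, -0.078, 0], [0, 0, 24]], [[0.043, -0.104, 0], [0, 0, 32]], [[0.054, -0.13, 0], [0, 0, 40]]])

```text
clock: 24.6
position: [0.484, 0.1153, 0.2145]
eef_rot: [-0.002, 0.281, 0.96, -0.001]
ft_force: [0.2, -0.5, -0.2]
finger_gap: 0.289
```

apply_moves(deltas=[[[-0.009, -0.027, 0], [0, 0, 8]], [[-0.017, -0.054, 0], [0, 0, 16]], [[-0.026, -0.081, 0], [0, 0, 24]], [[-0.034, -0.108, 0], [0, 0, 32]], [[-0.043, -0.134, 0], [0, 0, 40]]])

```text
clock: 25.1
position: [0.4487, -0.0206, 0.2147]
eef_rot: [-0.001, 0.592, 0.806, -0.001]
ft_force: [-0.1, -0.7, -0.3]
finger_gap: 0.293
```

apply_moves(deltas=[[[-0.019, 0.002, 0], [0, 0, 7.4]], [[-0.037, 0.004, 0], [0, 0, 14.8]], [[-0.056, 0.005, 0], [0, 0, 22.2]], [[-0.075, 0.007, 0], [0, 0, 29.6]], [[-0.094, 0.009, 0], [0, 0, 37]]])

```text
clock: 25.6
position: [0.4865, -0.1069, 0.2146]
eef_rot: [-0.001, 0.817, 0.576, -0.001]
ft_force: [0.3, 0.2, -1.2]
finger_gap: 0.289
```

apply_moves(deltas=[[[-0.014, 0.013, 0], [0, 0, 7.4]], [[-0.028, 0.025, 0], [0, 0, 14.8]], [[-0.042, 0.038, 0], [0, 0, 22.2]], [[-0.056, 0.051, 0], [0, 0, 29.6]], [[-0.069, 0.063, 0], [0, 0, 37]]])

```text
clock: 26.1
position: [0.5232, -0.1928, 0.2144]
eef_rot: [-0.001, 0.958, 0.287, -0.001]
ft_force: [-0.2, -0.2, -0.6]
finger_gap: 0.291
```

apply_moves(deltas=[[[-0.003, 0.018, 0.015], [0, 0, 7.4]], [[-0.007, 0.037, 0.035], [0, 0, 14.8]], [[-0.01, 0.055, 0.055], [0, 0, 22.2]], [[-0.014, 0.074, 0.075], [0, 0, 29.6]], [[-0.017, 0.092, 0.095], [0, 0, 37]]])

```text
clock: 26.6
position: [0.5597, -0.2784, 0.1185]
eef_rot: [-0.001, 0.999, -0.032, -0.002]
ft_force: [0.2, -0.5, -0.7]
finger_gap: 0.289
```

apply_moves(deltas=[[[0, 0, 0], [0, 0, 0]], [[0, 0, 0], [0, 0, 0]], [[0, 0, 0], [0, 0, 0]]])

```text
clock: 26.9
position: [0.5609, -0.2778, 0.1224]
eef_rot: [-0.0, 1.0, -0.028, 0.0]
ft_force: [0.7, 0.0, 0.1]
finger_gap: 0.288
```

Run:
```python
from h import *
from station import sensors
plan([([.56,-.28,.02],-3.4,0,3)]);print(sensors.get_obs()["qpos"].round(2))
```

```text
at [ 0.5609 -0.2778  0.1224] xang -3.2 tilt -0.0
# -> [ 0.56 -0.28  0.02] -3.4 0 | per row mm 34 deg 0.1
[[[-0.0, 0.001, 0.034], [-0.0, -0.0, 0.1]], [[-0.001, 0.001, 0.068], [-0.0, -0.0, 0.1]], [[-0.001, 0.002, 0.102], [-0.0, -0.0, 0.2]]]
[-0.54  0.25  1.5   0.    1.39  1.08]
```

apply_moves(deltas=[[[0, 0.001, 0.034], [0, 0, 0]], [[-0.001, 0.001, 0.068], [0, 0, 0]], [[-0.001, 0.002, 0.1], [0, 0, 0]], [[-0.001, 0.002, 0.125], [0, 0, 0]], [[-0.001, 0.002, 0.136], [0, 0, 0]]])

```text
clock: 27.4
position: [0.5588, -0.279, -0.0155]
eef_rot: [-0.001, 1.0, -0.028, -0.001]
ft_force: [-0.5, -0.5, -1.2]
finger_gap: 0.286
```

apply_moves(deltas=[[[0, 0, 0.003], [0, 0, 0]], [[0, 0, 0.006], [0, 0, 0]], [[0, 0, 0.009], [0, 0, 0]], [[0, 0, 0.009], [0, 0, 0]], [[0, 0, 0.009], [0, 0, 0]]])

```text
clock: 27.9
position: [0.5606, -0.2809, -0.0217]
eef_rot: [0.0, 1.0, -0.029, 0.001]
ft_force: [0.2, -0.2, -1.0]
finger_gap: 0.294
```

apply_moves(deltas=[[[0, 0, 0.001], [0, 0, 0]], [[0, 0, 0.002], [0, 0, 0]], [[0, 0, 0.002], [0, 0, 0]]])

```text
clock: 28.2
position: [0.5603, -0.2807, -0.0243]
eef_rot: [0.0, 1.0, -0.029, 0.0]
ft_force: [-0.3, -0.2, 1.1]
finger_gap: 0.286
```

apply_moves(deltas=[[[0, 0, 0], [0, 0, 0]], [[0, 0, 0], [0, 0, 0]], [[0, 0, 0], [0, 0, 0]]], jaw=0.45)

```text
clock: 28.5
position: [0.56, -0.2805, -0.0247]
eef_rot: [0.0, 1.0, -0.029, 0.0]
ft_force: [-0.4, 0.3, 0.4]
finger_gap: 0.447
```

apply_moves(deltas=[[[0, 0, -0.01], [0, 0, 0]], [[0, 0, -0.03], [0, 0, 0]], [[-0.016, 0, -0.04], [0, 0, 0]], [[-0.032, 0, -0.04], [0, 0, 0]], [[-0.048, 0, -0.04], [0, 0, 0]]])

```text
clock: 29.0
position: [0.5124, -0.2781, 0.0169]
eef_rot: [0.001, 1.0, -0.029, 0.001]
ft_force: [0.4, -0.1, -0.3]
finger_gap: 0.449
```

apply_moves(deltas=[[[0, 0, 0], [0, 0, 0]], [[0, 0, 0.01], [0, 0, 0]], [[0, 0, 0.022], [0, 0, 0]], [[0, 0, 0.032], [0, 0, 0]], [[0, 0, 0.036], [0, 0, 0]]])

```text
clock: 29.5
position: [0.5111, -0.2767, -0.0232]
eef_rot: [-0.001, 1.0, -0.029, -0.001]
ft_force: [0.5, 0.6, 0.0]
finger_gap: 0.453
```

apply_moves(deltas=[[[0, 0, 0.002], [0, 0, 0]], [[0, 0, 0.005], [0, 0, 0]], [[0, 0, 0.008], [0, 0, 0]], [[0, 0, 0.008], [0, 0, 0]]])

```text
clock: 29.9
position: [0.5125, -0.278, -0.0284]
eef_rot: [0.0, 1.0, -0.029, 0.001]
ft_force: [0.9, -0.6, 0.2]
finger_gap: 0.451
```

apply_moves(deltas=[[[0, 0, 0], [0, 0, 0]], [[0, 0, 0], [0, 0, 0]], [[0, 0, 0], [0, 0, 0]], [[0, 0, 0], [0, 0, 0]], [[0, 0, 0], [0, 0, 0]]], jaw=0, grip_force=60)

```text
clock: 30.4
position: [0.5133, -0.2782, -0.027]
eef_rot: [0.001, 1.0, -0.029, 0.001]
ft_force: [-0.9, 1.3, 8.3]
finger_gap: 0.2
```

apply_moves(deltas=[[[0, 0, -0.006], [0, 0, 0]], [[0, 0, -0.02], [0, 0, 0]], [[0, 0, -0.04], [0, 0, 0]], [[0, 0, -0.06], [0, 0, 0]], [[0, 0, -0.08], [0, 0, 0]]])

```text
clock: 30.9
position: [0.5121, -0.2777, 0.0531]
eef_rot: [0.0, 1.0, -0.029, 0.0]
ft_force: [-0.2, -0.1, -0.3]
finger_gap: 0.196
```

apply_moves(deltas=[[[0, 0, -0.01], [0, 0, 0]], [[0, 0, -0.02], [0, 0, 0]], [[0, 0, -0.02], [0, 0, 0]], [[0, 0, -0.02], [0, 0, 0]], [[0, 0, -0.02], [0, 0, 0]]])

```text
clock: 31.4
position: [0.5113, -0.2772, 0.0701]
eef_rot: [-0.0, 1.0, -0.029, -0.001]
ft_force: [0.8, 0.3, -0.9]
finger_gap: 0.199
```

Run:
```python
from h import *
from station import imaging,sensors
f=[]
for i in range(4):
    o=sensors.get_obs();f.append(o["ft_force"]);imaging.grab_frame("top") if i else cv2.imwrite("pics/side10.png",imaging.grab_frame("side")["color"])
print(np.mean(f,0),o["position"],o["finger_gap"],o["wrist_torque"])
a=cv2.imread("pics/side10.png");p=o["position"];R0=Rt(-3.3)
# casting bright pixels below tool; predicted locations
for l in([.048,0,-.0245],[.063,0,-.0295],[0,0,-.03],[-.027,0,-.03]): print(l,proj(p+R0.apply(l),"side").round(1).tolist())
u,v=proj(p+R0.apply([.02,0,-.03]),"side")[0].astype(int)
for y in range(v-14,v+16,2): print(y,' '.join("%3d"%a[y,x].min() for x in range(u-28,u+30,2)))
print(u)
```

```text
[-0.27005456  0.17345282 -0.85644752] [ 0.51149664 -0.27734293  0.07036267] 0.20078725706682285 [-0.02462099  0.00078587  0.01109866]
[0.048, 0, -0.0245] [[324.9, 242.9]]
[0.063, 0, -0.0295] [[331.3, 240.9]]
[0, 0, -0.03] [[304.8, 242.6]]
[-0.027, 0, -0.03] [[293.4, 243.4]]
228  36  28  38  75  83  83  84  72  46  41  51  58 104 107  64  65  82  63  47  43  47  38  31  47  42  44 115 172 158
230  32  33  38  57  75  82  82  78  35  42  50  66 102 116  82  62  79  88  58  61  73  74  87  89 105  97  96 171 168
232  30  30  45  60  66  87  86  83  39  39  48  51  71  77  58  50  98 163 165 169 173 155 133 122 113 115  92  93 114
234  32  38  56  83  86  80  86  80  44  43  39  40  48  55  45  55 131 169 193 171 142 173 142  54  41  46  47  45  77
236  32  38  49  83  85  83  82  76  44  41  43  44  44  43  34 104 155 164 201 124 105 125 198  73  38  38  37  37  81
238  34  33  55  82  82  84  71  77  56  41  45  44  42  43  54 124 157 143 148 176 163 168 176  74  40  36  30  25  90
240  39  33  63  79 104 132  90  82  77  47  44  44  46  68 101 133 137 140 110 130 136 142 125 104  39  
[... 278 characters left out ...]
  90 100  98  97  76  41  47  65  94  87  89 137 151 139 131 126 133 157 173 174 174 176 173 166
248  53  50  50  74  82  82  87  85  90  82  86  86  91  90  85  82 140 159 162 159 156 142 132 126 129 127 126 124 119
250  48  58  82  88  94  94  87  91  90  88  89  89  90  90  88  88 104 110 110 112 113 113 111 111 112 112 113 110 110
252  47  52  83  87  87  89  86  86  89  85  87  89  88  88  88  90 111 113 111 107 109 107 104 115 109 108 104 100 101
254  48  48  81  86  86  82  82  80  80  81  84  79  80  69  63  82 105 105 105 106  99  98  96  99 101  99 105 106 107
256  58  56  73  72  66  70  71  71  62  63  64  59  54  60  66  97 110 106 104 109 102 102  96 104 102 107 108 107 105
313
```

Run:
```python
from h import *
J=np.array([.5722,-.1782,-.0595])
M=np.array(cams()["top"][3]);print("camc",-M[:,:3].T@M[:,3])
a=cv2.imread("pics/top0.png").astype(int)
print("pred cheeks",proj(w(J,np.array([[27,23.5,50],[27,-23.5,50],[79,27,62],[79,-27,62]])*1e-3)).round(2).tolist())
b=a[:,:,0]-a[:,:,2];x0,y0=280,145;s=np.clip(b[y0:y0+45,x0:x0+35],0,None).astype(float);s[s<25]=0
k,l,st,c=cv2.connectedComponentsWithStats((s>0).astype(np.uint8))
for i in range(1,k):
    if st[i,4]>8:
        yy,xx=np.where(l==i);ww=s[yy,xx];print(st[i],((xx*ww).sum()/ww.sum()+x0).round(2),((yy*ww).sum()/ww.sum()+y0).round(2))
# base side edges at z=.02, jig x -50..-10: gradient of brightness
g=a.min(2).astype(np.float32)
for x in(-55,-40,-25,-10):
    ys=np.arange(-60,60.1,.5);uv=proj(w(J,np.c_[np.full(len(ys),x),ys,np.full(len(ys),20)]*1e-3)).astype(np.float32)
    v=cv2.remap(g,uv[:,0].reshape(1,-1),uv[:,1].reshape(1,-1),cv2.INTER_CUBIC)[0]
    lo=ys[np.where(v>175)[0][[0,-1]]];print(x,lo)
```

```text
camc [ 0.36212096 -0.10010965  1.22272028]
pred cheeks [[287.42, 173.12], [305.97, 174.13], [287.23, 151.79], [308.63, 152.99]]
[ 7  4  4  9 27] 288.8 153.57
[25  4  4 10 33] 306.63 153.33
[ 5 19  5 20 89] 286.94 173.38
[23 20  6 20 84] 306.0 174.32
-55 [-44.5  43.5]
-40 [-44.   43.5]
-25 [-44.  44.]
-10 [-45.5  43. ]
```

Run:
```python
from h import *
plan([([.5462,-.1767,.07],-3.4,0,5)])
```

```text
at [ 0.5116 -0.2774  0.0705] xang -3.3 tilt 0.0
# -> [ 0.546 -0.177  0.07 ] -3.4 0 | per row mm 21 deg 0.0
[[[0.006, -0.021, 0.0], [-0.0, 0.0, 0.0]], [[0.011, -0.041, 0.0], [-0.0, 0.0, 0.0]], [[0.017, -0.062, 0.0], [-0.0, 0.0, 0.0]], [[0.023, -0.082, 0.0], [-0.0, 0.0, 0.1]], [[0.029, -0.103, 0.001], [-0.0, 0.0, 0.1]]]
```

apply_moves(deltas=[[[0.006, -0.021, 0], [0, 0, 0]], [[0.011, -0.041, 0], [0, 0, 0]], [[0.017, -0.062, 0], [0, 0, 0]], [[0.023, -0.082, 0], [0, 0, 0]], [[0.029, -0.103, 0], [0, 0, 0.1]]])

```text
clock: 32.1
position: [0.547, -0.1758, 0.071]
eef_rot: [0.0, 1.0, -0.03, 0.0]
ft_force: [-0.3, 0.4, -0.6]
finger_gap: 0.199
```

apply_moves(deltas=[[[0, 0, 0], [0, 0, 0]], [[0, 0, 0], [0, 0, 0]], [[0, 0, 0], [0, 0, 0]], [[0, 0, 0], [0, 0, 0]]])

```text
clock: 32.5
position: [0.5467, -0.1774, 0.0712]
eef_rot: [0.0, 1.0, -0.03, 0.0]
ft_force: [0.0, -1.0, -0.3]
finger_gap: 0.202
```

Run:
```python
from h import *
from station import imaging,sensors
o=sensors.get_obs();p=o["position"];print(p,o["ft_force"])
q=o["eef_rot"];R0=R.from_quat([q[1],q[2],q[3],q[0]])
a=imaging.grab_frame("side")["color"];b=imaging.grab_frame("top")["color"]
cv2.imwrite("pics/side11.png",a);cv2.imwrite("pics/top11.png",b)
A=cv2.resize(a[195:270,275:375],None,fx=8,fy=8,interpolation=cv2.INTER_CUBIC)
for l,c in(([.048,0,-.0485],(0,0,255)),([.063,0,-.0285],(0,255,0)),([0,0,-.03],(255,0,255))):
    t=(proj(p+R0.apply(l),"side")[0]-[275,195]+.5)*8;print(t.round());cv2.drawMarker(A,tuple(int(x) for x in t),c,0,12,1)
cv2.imwrite("pics/v8.png",A)
```

```text
[ 0.54668783 -0.17736178  0.0712491 ] [ 0.00753841 -1.03188741 -0.30241857]
[444. 100.]
[487. 146.]
[291. 155.]
```

View pics/v8.png

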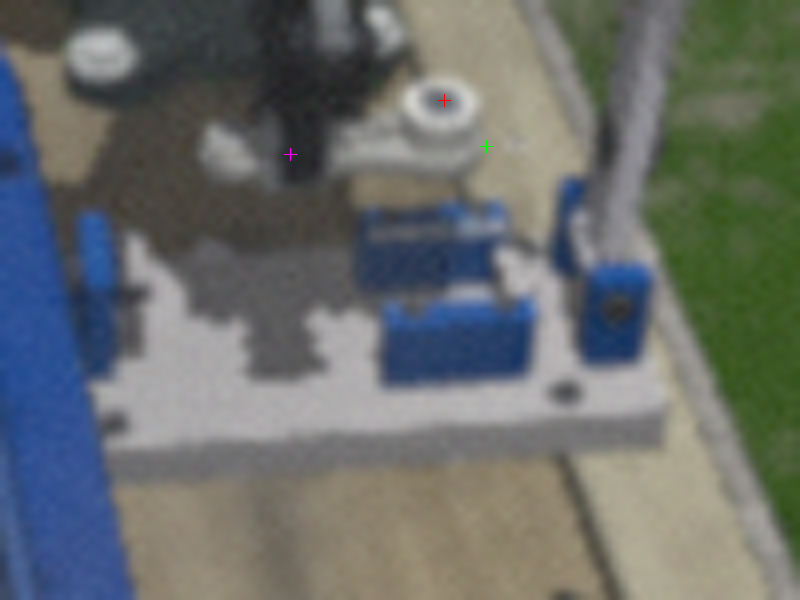

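apply_moves(deltas=[[[0, -0.0005, 0.015], [0, 0, 0]], [[0, -0.0005, 0.03], [0, 0, 0]], [[0, -0.0005, 0.045], [0, 0, 0]], [[0, -0.0005, 0.055], [0, 0, 0]], [[0, -0.0005, 0.058], [0, 0, 0]]])

```text
clock: 33.1
position: [0.5453, -0.1753, 0.0106]
eef_rot: [-0.001, 1.0, -0.03, -0.002]
ft_force: [0.6, -1.0, -1.0]
finger_gap: 0.2
```

apply_moves(deltas=[[[0, 0, 0.004], [0, 0, 0]], [[0, 0, 0.008], [0, 0, 0]], [[0, 0, 0.012], [0, 0, 0]], [[0, 0, 0.015], [0, 0, 0]], [[0, 0, 0.015], [0, 0, 0]]])

```text
clock: 33.6
position: [0.5468, -0.1759, -0.002]
eef_rot: [0.0, 1.0, -0.03, 0.0]
ft_force: [-0.2, -0.2, -0.9]
finger_gap: 0.198
```

apply_moves(deltas=[[[0, 0, 0.002], [0, 0, 0]], [[0, 0, 0.004], [0, 0, 0]], [[0, 0, 0.005], [0, 0, 0]], [[0, 0, 0.005], [0, 0, 0]], [[0, 0, 0.005], [0, 0, 0]]])

```text
clock: 34.1
position: [0.5471, -0.1761, -0.0066]
eef_rot: [0.0, 1.0, -0.03, 0.0]
ft_force: [0.5, 0.4, -0.3]
finger_gap: 0.201
```

apply_moves(deltas=[[[0.002, 0, 0], [0, 0, 0]], [[0.004, 0, 0], [0, 0, 0]], [[0.006, 0, 0], [0, 0, 0]], [[0.007, 0, 0], [0, 0, 0]], [[0.007, 0, 0], [0, 0, 0]]])

```text
clock: 34.6
position: [0.5542, -0.1765, -0.0066]
eef_rot: [0.0, 1.0, -0.03, 0.0]
ft_force: [0.1, 0.5, -0.9]
finger_gap: 0.197
```

apply_moves(deltas=[[[0.001, 0, 0], [0, 0, 0]], [[0.002, 0, 0], [0, 0, 0]], [[0.002, 0, 0], [0, 0, 0]]])

```text
clock: 34.9
position: [0.5562, -0.1766, -0.0066]
eef_rot: [0.0, 1.0, -0.03, 0.0]
ft_force: [0.1, 0.1, -0.6]
finger_gap: 0.199
```

apply_moves(deltas=[[[0.001, 0, 0], [0, 0, 0]], [[0.002, 0, 0], [0, 0, 0]], [[0.002, 0, 0], [0, 0, 0]]])

```text
clock: 35.2
position: [0.5582, -0.1767, -0.0066]
eef_rot: [0.0, 1.0, -0.03, 0.0]
ft_force: [-0.5, 0.6, -0.2]
finger_gap: 0.201
```

apply_moves(deltas=[[[0.001, 0, 0], [0, 0, 0]], [[0.0015, 0, 0], [0, 0, 0]], [[0.0015, 0, 0], [0, 0, 0]]])

```text
clock: 35.5
position: [0.5596, -0.1768, -0.0066]
eef_rot: [0.0, 1.0, -0.03, 0.0]
ft_force: [-0.0, 0.0, -0.3]
finger_gap: 0.201
```

apply_moves(deltas=[[[0.001, 0, 0], [0, 0, 0]], [[0.0015, 0, 0], [0, 0, 0]], [[0.0015, 0, 0], [0, 0, 0]]])

```text
clock: 35.8
position: [0.5603, -0.1768, -0.007]
eef_rot: [-0.0, 1.0, -0.03, -0.001]
ft_force: [-4.1, 0.3, 1.1]
finger_gap: 0.201
```

apply_moves(deltas=[[[0.001, 0, 0], [0, 0, 0]], [[0.0015, 0, 0], [0, 0, 0]], [[0.0015, 0, 0], [0, 0, 0]]])

```text
clock: 36.1
position: [0.5604, -0.1768, -0.007]
eef_rot: [-0.0, 1.0, -0.03, -0.002]
ft_force: [-12.3, 0.7, 8.1]
finger_gap: 0.197
```

apply_moves(deltas=[[[-0.0025, 0, 0], [0, 0, 0]], [[-0.0048, 0.0003, 0], [0, 0, 0]], [[-0.0048, 0.0003, 0.001], [0, 0, 0]], [[-0.0048, 0.0003, 0.0015], [0, 0, 0]], [[-0.0048, 0.0003, 0.0015], [0, 0, 0]]])

```text
clock: 36.6
position: [0.5579, -0.1771, -0.007]
eef_rot: [0.0, 1.0, -0.03, 0.0]
ft_force: [-5.8, 2.1, 10.8]
finger_gap: 0.2
```

apply_moves(deltas=[[[0, 0, 0.0005], [0, 0, 0]], [[0, 0, 0.001], [0, 0, 0]], [[0, 0, 0.001], [0, 0, 0]]])

```text
clock: 36.9
position: [0.558, -0.1771, -0.0071]
eef_rot: [0.0, 1.0, -0.03, 0.0]
ft_force: [-11.3, 3.2, 18.8]
finger_gap: 0.201
```

apply_moves(deltas=[[[0, 0, -0.001], [0, 0, 0]], [[0, 0, -0.002], [0, 0, 0]], [[0, 0, -0.002], [0, 0, 0]]])

```text
clock: 37.2
position: [0.5582, -0.1771, -0.007]
eef_rot: [0.0, 1.0, -0.03, 0.001]
ft_force: [-0.4, -0.3, 3.5]
finger_gap: 0.196
```

apply_moves(deltas=[[[0, 0, 0], [0, 0, 0]], [[0, 0, 0], [0, 0, 0]], [[0, 0, 0], [0, 0, 0]], [[0, 0, 0], [0, 0, 0]]], jaw=0.42)

```text
clock: 37.6
position: [0.5577, -0.177, -0.0073]
eef_rot: [0.0, 1.0, -0.03, 0.0]
ft_force: [0.5, -0.7, 0.1]
finger_gap: 0.42
```

apply_moves(deltas=[[[0, 0, -0.01], [0, 0, 0]], [[0, 0, -0.03], [0, 0, 0]], [[0, 0, -0.06], [0, 0, 0]], [[0, 0, -0.1], [0, 0, 0]], [[0, 0, -0.14], [0, 0, 0]]])

```text
clock: 38.1
position: [0.5572, -0.1768, 0.1346]
eef_rot: [0.0, 1.0, -0.03, 0.0]
ft_force: [1.1, -0.0, -0.2]
finger_gap: 0.418
```

apply_moves(deltas=[[[0, 0.04, -0.03], [0, 0, 0]], [[0, 0.08, -0.06], [0, 0, 0]], [[0, 0.12, -0.07], [0, 0, 0]], [[0, 0.16, -0.07], [0, 0, 0]], [[0, 0.16, -0.07], [0, 0, 0]]], jaw=0)

```text
clock: 38.6
position: [0.547, -0.3418, 0.2043]
eef_rot: [0.002, 0.999, -0.032, 0.001]
ft_force: [-0.4, 1.0, -0.8]
finger_gap: 0.003
```

Run:
```python
from h import *
from station import imaging,sensors
o=sensors.get_obs();print(o["position"],o["finger_gap"])
a=imaging.grab_frame("side")["color"];b=imaging.grab_frame("top")["color"]
cv2.imwrite("pics/side12.png",a);cv2.imwrite("pics/top12.png",b)
J=[.5722,-.1782,-.0595]
s0=cv2.imread("pics/side0.png")
for n,im,im0 in(("side",a,s0),("top",b,cv2.imread("pics/top0.png"))):
    print(n,"boss pred",proj(w(J,np.array([[30,0,40],[-36,0,33]])*1e-3),n).round(1).tolist())
    u,v=proj(w(J,np.array([[0,0,25]])*1e-3),n)[0].astype(int)
    for y in range(v-16,v+22,2): print(y,' '.join("%3d"%im[y,x].min() for x in range(u-24,u+26,2)))
    print(u)
# leaf: bright end cap & geometry in top0/side0
L=lambda th,r,y,up:w(J,np.array([[79-r*np.cos(th)-up*np.sin(th)*-1,y,49+r*np.sin(th)+up*np.cos(th)]])*1e-3)
for th in(1.5,1.6,1.7,1.8,1.9): print(th,proj(L(th,152,0,0),"side").round(1),proj(L(th,152,0,0),"top").round(1),L(th,152,0,0).round(3))
```

```text
[ 0.54702271 -0.34175921  0.2042699 ] 0.00305133154945365
side boss pred [[330.7, 230.3], [305.8, 233.9]]
219  66  67  74 100 109 111 115 106 106 109 106  98  96 100  96 102  99  95  94  90 133 143 127 133 140
221  66  61  62  59  69  87  99 113 104 108 109 101  87  74  71  69  60  60  50  53  59  80 121 129 137
223  65  62  62  59  60  60  60  67  77  94  99 100  90  72  74  84  75  81  69  74  68  88 109 136 128
225  61  65  79  93  73  63  61  66  62  69  79  83  78  56  53  59  46  49  45  43  41  56  84 105 105
227 139 149 167 178 111  83  84  89  86  89  86  88  64  46  39  42  44  64  73  71  52  80  93 132 105
229 173 173 176 152  90  90  85  87  91  91  87  86  62  38  46  44  59  94  68  76  94  75 110 176 164
231 175 176 160 100  94  85  89  89  90  87  89  85  79  58  60  62  79  90  67  61  97  83 135 154 179
233 175 163  97  90  91  82  73  86  87  90  87  86  87  96  67  60  60  41  48  40  48  71  67  97 176
235 173 132  90  85  86  86  87  90  89  92  88  93  90  89  49  42  38  39  44  33  30  38  34  78 173
237 133  95  90  88  89  88  92  96  96  99  94  94  97  9
[... 2617 characters left out ...]
111 111 111 113 116 109  99  83  93 104 111 113 112 113 112 105  72  65  67  65
201 134 125 189 185 185 141 112 111 113 114 110 100 102 102 104 111 112 111 112 113 106  69  61  62  62
203 122 136 145 154 222 208 166 121 112 114 112 108 102 103 108 112 113 111 111 112 106  65  58  57  58
205 111 130  88 141 222 224 222 186 141 113 111 110 109 111 110 111 112 110 111 112 105  69  62  60  61
295
1.5 [[351.1 179.4]] [[301.9 141.9]] [[ 0.64  -0.182  0.201]]
1.6 [[357.4 178.9]] [[302.2 135.2]] [[ 0.655 -0.183  0.201]]
1.7 [[363.5 179. ]] [[302.5 128.8]] [[ 0.671 -0.184  0.2  ]]
1.8 [[369.4 179.6]] [[302.7 122.7]] [[ 0.686 -0.185  0.197]]
1.9 [[375.1 180.7]] [[302.8 117. ]] [[ 0.7   -0.186  0.193]]
```

Run:
```python
from h import *
J=[.5722,-.1782,-.0595]
def T(th,r): # TCP jig x, z
    return 79-r*np.cos(th)+5*np.sin(th)+11, 49+r*np.sin(th)+5*np.cos(th)-26.5
ths=np.r_[np.linspace(1.75,.12,26)]
pts=np.array([T(t,135+14*(1.75-t)/1.63) for t in ths])
print("start world",w(J,[pts[0,0]/1e3+.015,0,pts[0,1]/1e3]).round(4), "pts0",pts[0].round(1),"end",pts[-1].round(1))
for i in range(0,25,5):
    d=pts[i+1:i+6]-pts[i]; print(ths[i+5].round(2),[[[round(a/1e3,4),0,round(-b/1e3,4)],[0,0,0]] for a,b in d])
s=w(J,[pts[0,0]/1e3+.015,0,pts[0,1]/1e3])[0]
a=s+[.005,-.15,0];a[2]=.204
plan([(a,-3.4,0,5),([s[0],s[1],.204],-3.4,0,5)])
```

```text
start world [[ 0.7059 -0.1862  0.1544]] pts0 [119.  154.4] end [-57.3  45.3]
1.42 [[[np.float64(-0.0086), 0, np.float64(-0.0022)], [0, 0, 0]], [[np.float64(-0.0173), 0, np.float64(-0.0038)], [0, 0, 0]], [[np.float64(-0.0262), 0, np.float64(-0.0048)], [0, 0, 0]], [[np.float64(-0.0352), 0, np.float64(-0.0052)], [0, 0, 0]], [[np.float64(-0.0442), 0, np.float64(-0.0051)], [0, 0, 0]]]
1.1 [[[np.float64(-0.009), 0, np.float64(0.0007)], [0, 0, 0]], [[np.float64(-0.018), 0, np.float64(0.0021)], [0, 0, 0]], [[np.float64(-0.0269), 0, np.float64(0.004)], [0, 0, 0]], [[np.float64(-0.0357), 0, np.float64(0.0065)], [0, 0, 0]], [[np.float64(-0.0444), 0, np.float64(0.0096)], [0, 0, 0]]]
0.77 [[[np.float64(-0.0085), 0, np.float64(0.0037)], [0, 0, 0]], [[np.float64(-0.0167), 0, np.float64(0.0079)], [0, 0, 0]], [[np.float64(-0.0247), 0, np.float64(0.0127)], [0, 0, 0]], [[np.float64(-0.0323), 0, np.float64(0.018)], [0, 0, 0]], [[np.float64(-0.0397), 0, np.float64(0.0238)], [0, 0, 0]]]
0.45 [[[np.float64(-0.007), 0, np.float64(0.0063)], [0, 0, 0]], [[np.float64(-0.0135), 0, np.float64(0.0131)], [0, 0, 0]
[... 382 characters left out ...]
, 0, np.float64(0.0353)], [0, 0, 0]], [[np.float64(-0.0176), 0, np.float64(0.0448)], [0, 0, 0]]]
at [ 0.5477 -0.3374  0.2033] xang -3.5 tilt -0.0
# -> [ 0.711 -0.336  0.204] -3.4 0 | per row mm 33 deg 0.0
[[[0.033, -0.002, -0.0], [-0.0, -0.0, -0.0]], [[0.065, -0.005, -0.0], [-0.0, -0.0, -0.1]], [[0.098, -0.007, -0.0], [-0.0, -0.0, -0.1]], [[0.13, -0.009, -0.001], [-0.0, -0.0, -0.1]], [[0.163, -0.011, -0.001], [-0.0, -0.0, -0.1]]]
# -> [ 0.706 -0.186  0.204] -3.4 0 | per row mm 30 deg 0.0
[[[-0.003, -0.03, 0.0], [0.0, 0.0, 0.0]], [[-0.006, -0.06, 0.0], [0.0, 0.0, 0.0]], [[-0.008, -0.09, 0.0], [0.0, 0.0, -0.0]], [[-0.011, -0.12, 0.0], [0.0, 0.0, 0.0]], [[-0.014, -0.149, 0.0], [0.0, 0.0, 0.0]]]
```

apply_moves(deltas=[[[0.033, -0.002, 0], [0, 0, 0]], [[0.065, -0.004, 0], [0, 0, 0]], [[0.098, -0.007, 0], [0, 0, 0]], [[0.13, -0.009, 0], [0, 0, 0]], [[0.163, -0.011, 0], [0, 0, 0]]])

```text
clock: 39.2
position: [0.7129, -0.3332, 0.2034]
eef_rot: [-0.0, 1.0, -0.029, 0.0]
ft_force: [0.6, -0.2, 0.9]
finger_gap: -0.0
```

apply_moves(deltas=[[[-0.003, -0.03, 0], [0, 0, 0]], [[-0.006, -0.06, 0], [0, 0, 0]], [[-0.008, -0.09, 0], [0, 0, 0]], [[-0.011, -0.12, 0], [0, 0, 0]], [[-0.014, -0.15, 0], [0, 0, 0]]])

```text
clock: 39.7
position: [0.7062, -0.1817, 0.203]
eef_rot: [-0.0, 1.0, -0.029, 0.0]
ft_force: [0.4, -0.3, 0.4]
finger_gap: -0.003
```

apply_moves(deltas=[[[0, 0, 0.02], [0, 0, 0]], [[0, 0, 0.04], [0, 0, 0]], [[0, 0, 0.05], [0, 0, 0]], [[0, 0, 0.05], [0, 0, 0]], [[0, 0, 0.05], [0, 0, 0]]])

```text
clock: 40.2
position: [0.7065, -0.1845, 0.1535]
eef_rot: [0.0, 1.0, -0.03, 0.0]
ft_force: [-0.5, -0.7, 1.8]
finger_gap: -0.003
```

Run:
```python
from h import *
plan([([.7059,-.1862,.1544],-3.4,0,1)])
```

```text
at [ 0.7065 -0.1845  0.1535] xang -3.4 tilt -0.0
# -> [ 0.706 -0.186  0.154] -3.4 0 | per row mm 2 deg 0.0
[[[-0.001, 0.002, -0.001], [0.0, -0.0, -0.0]]]
```

apply_moves(deltas=[[[-0.008, 0.001, 0], [0, 0, 0]], [[-0.0155, 0.0015, -0.001], [0, 0, 0]]])

```text
clock: 40.4
position: [0.6908, -0.1859, 0.1551]
eef_rot: [0.0, 1.0, -0.03, 0.001]
ft_force: [0.4, 0.2, -0.1]
finger_gap: -0.002
```

apply_moves(deltas=[[[-0.009, 0, -0.002], [0, 0, 0]], [[-0.017, 0, -0.004], [0, 0, 0]], [[-0.026, 0, -0.005], [0, 0, 0]], [[-0.035, 0, -0.005], [0, 0, 0]], [[-0.044, 0, -0.005], [0, 0, 0]]])

```text
clock: 40.9
position: [0.6462, -0.1828, 0.1591]
eef_rot: [0.0, 1.0, -0.03, 0.0]
ft_force: [0.9, -0.7, -0.5]
finger_gap: -0.002
```

apply_moves(deltas=[[[-0.009, 0, 0.001], [0, 0, 0]], [[-0.018, 0, 0.002], [0, 0, 0]], [[-0.027, 0, 0.004], [0, 0, 0]], [[-0.036, 0, 0.0065], [0, 0, 0]], [[-0.044, 0, 0.0095], [0, 0, 0]]])

```text
clock: 41.4
position: [0.6022, -0.1801, 0.1492]
eef_rot: [0.0, 1.0, -0.03, 0.0]
ft_force: [1.2, -0.6, 0.1]
finger_gap: -0.005
```

Run:
```python
from h import *
from station import imaging
a=imaging.grab_frame("side")["color"];cv2.imwrite("pics/side13.png",a);b=cv2.imread("pics/side12.png")
for im in(b,a):
    for y in range(174,222,6): print(y,' '.join("%3d"%im[y,x].min() for x in range(322,372,2)))
    print()
```

```text
174  95  41  41  40  32  36  37  39  38  38  45  44  79 104 115 124 122 125  82  64  54  50  50  47  49
180  87  41  40  45  40  39  46  73  82  66  47  40  57  72  57  92 114 107 125 159 107  44  42  36  31
186 113  48  36  38  35  36  40 102 120 111  45  38  43  39  42  76 117  96 102 193 214  70  33  37  42
192  77 100  45  37  38  41  39  83 120 121  57  51  53  41  43  44  64  83 105 139 105  43  37  42  41
198 173 152  64  38  30  42  54  58  89  94  71  52  58  74  64  72  92 124 115  87  65  57  44  59  60
204  58  84  72  54  39  39  30  33  35  35  67 127 135  57  63  90 110 142  98  70  73  75  74  81  66
210 115 105  83  68  44  40  39  91 131 148 147 138 125 130  64  94 137 136  74  74  80  81  91  82  58
216 106 106  98  68  49  51  66 117 132 136 149 146 137 104  85 130 139  76  49  59  70  58  47  44  37

174 108 104 102  94  53  46  39  33  41  39  45  44  32  88 114 122 121 123  79  64  63  55  46  42  47
180  91  91  89  78  46  75  57  34  40  57  43  56  70  67  58  93 109  50  46  53  48  46  43  39  38
186 129 141 121 143 103  80  46  34  41  63  51  48  49  38  42  73 119  55  39  43  41  31  37  37  39
192  72 108 124 143 195 104  70 112 132 135  92  55  53  44  39  64 112  65  53  45  44  38  38  29  40
198 175 155  87  58  70 105 111  81  62  97 136 111  67  76  64  67  87  83  82  73  71  52  48  54  59
204  50  55  67  67  70  70  83 112 118 144 133 125 132  59  58  75  86  76  58  68  71  74  74  76  63
210  63  67  66  71  73  73  76  91 126 141 148  93 104 137  84  43  50  61  81  73  78  77  93  81  56
216  68  63  58  60  66  68  73  69 118 116 126 144 100  74 107  97  70  56  53  52  72  59  44  42  41
```

apply_moves(deltas=[[[-0.0085, 0, 0.004], [0, 0, 0]], [[-0.0165, 0, 0.008], [0, 0, 0]], [[-0.0245, 0, 0.0125], [0, 0, 0]], [[-0.0325, 0, 0.018], [0, 0, 0]], [[-0.0395, 0, 0.024], [0, 0, 0]]])

```text
clock: 41.95
position: [0.5628, -0.1778, 0.1248]
eef_rot: [0.0, 1.0, -0.03, 0.0]
ft_force: [0.9, 0.2, -0.0]
finger_gap: 0.001
```

apply_moves(deltas=[[[-0.007, 0, 0.0065], [0, 0, 0]], [[-0.0135, 0, 0.013], [0, 0, 0]], [[-0.0195, 0, 0.0205], [0, 0, 0]], [[-0.0255, 0, 0.028], [0, 0, 0]], [[-0.0305, 0, 0.036], [0, 0, 0]]])

```text
clock: 42.45
position: [0.5327, -0.176, 0.0886]
eef_rot: [0.0, 1.0, -0.03, 0.0]
ft_force: [0.2, 0.2, 0.0]
finger_gap: -0.002
```

apply_moves(deltas=[[[-0.0045, 0, 0.0085], [0, 0, 0]], [[-0.009, 0, 0.017], [0, 0, 0]], [[-0.0125, 0, 0.026], [0, 0, 0]], [[-0.015, 0, 0.035], [0, 0, 0]], [[-0.0155, 0, 0.042], [0, 0, 0]]])

```text
clock: 42.95
position: [0.5171, -0.1749, 0.0462]
eef_rot: [-0.0, 1.0, -0.03, -0.0]
ft_force: [-0.2, 0.7, -0.2]
finger_gap: -0.002
```

Run:
```python
from h import *
from station import sensors,imaging
o=sensors.get_obs();J=np.array([.5722,-.1782,-.0595]);p=o["position"];d=p[:2]-J[:2];c,s=np.cos(J[2]),np.sin(J[2])
print("tcp jig",c*d[0]+s*d[1],-s*d[0]+c*d[1],p[2],o["ft_force"])
a=imaging.grab_frame("side")["color"];cv2.imwrite("pics/side14.png",a)
```

```text
tcp jig -0.05514843540730086 3.9479415552931725e-06 0.04622852310113613 [-0.20665606  0.72968465 -0.17483129]
```

apply_moves(deltas=[[[-0.003, 0, 0.001], [0, 0, 0]], [[-0.003, 0, 0.004], [0, 0, 0]], [[-0.003, 0, 0.007], [0, 0, 0]], [[-0.003, 0, 0.007], [0, 0, 0]]])

```text
clock: 43.4
position: [0.5147, -0.1749, 0.0401]
eef_rot: [0.0, 1.0, -0.03, 0.0]
ft_force: [0.1, -0.5, 0.6]
finger_gap: 0.003
```

apply_moves(deltas=[[[0, 0, 0.002], [0, 0, 0]], [[0, 0, 0.004], [0, 0, 0]], [[0, 0, 0.004], [0, 0, 0]]])

```text
clock: 43.7
position: [0.5152, -0.1751, 0.0378]
eef_rot: [0.0, 1.0, -0.03, 0.001]
ft_force: [-5.1, 3.0, 11.7]
finger_gap: -0.003
```

apply_moves(deltas=[[[0, 0, 0.001], [0, 0, 0]], [[0, 0, 0.002], [0, 0, 0]], [[0, 0, 0.002], [0, 0, 0]]])

```text
clock: 44.0
position: [0.5152, -0.1752, 0.0368]
eef_rot: [0.0, 1.0, -0.03, 0.001]
ft_force: [-9.5, 3.3, 15.9]
finger_gap: 0.0
```

apply_moves(deltas=[[[0, 0, 0.001], [0, 0, 0]], [[0, 0, 0.002], [0, 0, 0]], [[0, 0, 0.003], [0, 0, 0]]])

```text
clock: 44.3
position: [0.5146, -0.175, 0.0318]
eef_rot: [0.0, 1.0, -0.03, 0.0]
ft_force: [-3.1, 1.4, 3.2]
finger_gap: 0.0
```

apply_moves(deltas=[[[0, 0, 0.001], [0, 0, 0]], [[0, 0, 0.002], [0, 0, 0]], [[0, 0, 0.003], [0, 0, 0]], [[0, 0, 0.003], [0, 0, 0]]])

```text
clock: 44.7
position: [0.5147, -0.1748, 0.0279]
eef_rot: [-0.0, 1.0, -0.03, 0.0]
ft_force: [0.1, 0.2, 1.2]
finger_gap: -0.002
```

apply_moves(deltas=[[[0, 0, 0.001], [0, 0, 0]], [[0, 0, 0.002], [0, 0, 0]], [[0, 0, 0.002], [0, 0, 0]]])

```text
clock: 45.0
position: [0.5148, -0.1749, 0.0265]
eef_rot: [0.0, 1.0, -0.03, 0.0]
ft_force: [-0.3, -0.3, 2.3]
finger_gap: -0.001
```

apply_moves(deltas=[[[0, 0, 0.001], [0, 0, 0]], [[0, 0, 0.002], [0, 0, 0]], [[0, 0, 0.003], [0, 0, 0]]])

```text
clock: 45.3
position: [0.515, -0.1751, 0.0257]
eef_rot: [0.0, 1.0, -0.03, 0.0]
ft_force: [-15.6, 5.7, 31.1]
finger_gap: 0.0
```

apply_moves(deltas=[[[0, 0, -0.005], [0, 0, 0]], [[0, 0, -0.03], [0, 0, 0]], [[0, 0, -0.07], [0, 0, 0]], [[0, 0, -0.11], [0, 0, 0]], [[0, 0, -0.16], [0, 0, 0]]])

```text
clock: 45.8
position: [0.5134, -0.1743, 0.1831]
eef_rot: [-0.001, 1.0, -0.03, -0.001]
ft_force: [1.1, -1.5, -0.5]
finger_gap: -0.001
```

apply_moves(deltas=[[[-0.02, -0.04, -0.01], [0, 0, 0]], [[-0.04, -0.08, -0.02], [0, 0, 0]], [[-0.06, -0.12, -0.02], [0, 0, 0]], [[-0.08, -0.16, -0.02], [0, 0, 0]], [[-0.1, -0.2, -0.02], [0, 0, 0]]])

```text
clock: 46.3
position: [0.426, 0.0321, 0.2033]
eef_rot: [0.0, 1.0, -0.03, 0.001]
ft_force: [0.0, 0.2, 0.1]
finger_gap: 0.001
```

apply_moves(deltas=[[[-0.01, -0.04, 0], [0, 0, 0]], [[-0.01, -0.08, 0], [0, 0, 0]], [[-0.01, -0.12, 0], [0, 0, 0]], [[-0.01, -0.15, 0], [0, 0, 0]], [[-0.01, -0.15, 0], [0, 0, 0]]])

```text
clock: 46.8
position: [0.4254, 0.1843, 0.203]
eef_rot: [-0.0, 1.0, -0.028, 0.0]
ft_force: [-0.2, 0.1, -0.3]
finger_gap: -0.0
```

Run:
```python
from h import *
from station import sensors,imaging
o=sensors.get_obs();print(o["position"],o["clock"])
J=np.array([.5722,-.1782,-.0595])
a=imaging.grab_frame("side")["color"];b=imaging.grab_frame("top")["color"];cv2.imwrite("pics/side15.png",a);cv2.imwrite("pics/top15.png",b)
def L(th,r,y,up): return w(J,np.array([[79-r*np.cos(th)+up*np.sin(th),y,49+r*np.sin(th)+up*np.cos(th)]])*1e-3)
# leaf near-side top/bottom edge: profile vertical at r=90 (y=-13.5)
for r in(70,90,131):
    y=-23 if r==131 else -13.5
    for th in(0,.09): print("r",r,"th",th,"top edge",proj(L(th,r,y,5),"side").round(1).tolist(),"bottom",proj(L(th,r,y,-5),"side").round(1).tolist())
    u=int(round(proj(L(0,r,y,5),"side")[0,0]));print("col",u,{v:int(a[v,u].min()) for v in range(216,248)})
# top view: free end & bench items; where are they vs. start
t0=cv2.imread("pics/top0.png").astype(int);d=np.abs(b.astype(int)-t0).max(2)
for nm,(x0,y0,x1,y1) in dict(gauge=(395,150,440,190),elbowR=(505,165,545,200),elbowL=(245,250,280,285),deburr=(143,160,160,225),brush=(335,165,405,230)).items():
    print(nm,"diff mean %.1f  p95 %.0f"%(d[y0:y1,x0:x1].mean(),np.percentile(d[y0:y1,x0:x1],95)))
```

```text
[0.42541407 0.18425718 0.20299161] 46.8
r 70 th 0 top edge [[324.0, 230.2]] bottom [[323.8, 233.1]]
r 70 th 0.09 top edge [[324.5, 228.4]] bottom [[323.9, 231.3]]
col 324 {216: 106, 217: 103, 218: 105, 219: 98, 220: 102, 221: 87, 222: 105, 223: 151, 224: 204, 225: 218, 226: 219, 227: 218, 228: 212, 229: 211, 230: 195, 231: 158, 232: 131, 233: 97, 234: 60, 235: 58, 236: 47, 237: 48, 238: 49, 239: 47, 240: 50, 241: 47, 242: 62, 243: 117, 244: 169, 245: 179, 246: 176, 247: 175}
r 90 th 0 top edge [[316.4, 230.8]] bottom [[316.2, 233.6]]
r 90 th 0.09 top edge [[316.8, 228.4]] bottom [[316.3, 231.3]]
col 316 {216: 106, 217: 108, 218: 106, 219: 100, 220: 98, 221: 103, 222: 105, 223: 143, 224: 192, 225: 210, 226: 215, 227: 215, 228: 216, 229: 210, 230: 197, 231: 151, 232: 131, 233: 107, 234: 95, 235: 95, 236: 107, 237: 125, 238: 132, 239: 154, 240: 170, 241: 177, 242: 177, 243: 176, 244: 171, 245: 172, 246: 178, 247: 176}
r 131 th 0 top edge [[301.1, 234.3]] bottom [[301.0, 237.2]]
r 131 th 0.09 top edge [[301.6, 230.8]] bottom [[301.1, 233.8]]
col 301 {216: 114, 217: 118, 218: 111, 219: 113, 220: 110, 221: 117, 222: 143, 223: 158, 224: 95, 225: 49, 226: 49, 227: 48, 228: 52, 229: 47, 230: 52, 231: 69, 232: 136, 233: 201, 234: 205, 235: 156, 236: 109, 237: 89, 238: 89, 239: 91, 240: 93, 241: 120, 242: 162, 243: 174, 244: 171, 245: 168, 246: 174, 247: 171}
gauge diff mean 2.1  p95 3
elbowR diff mean 2.0  p95 3
elbowL diff mean 2.3  p95 4
deburr diff mean 2.2  p95 3
brush diff mean 4.6  p95 19
```

```bash
python3 -c "
from station import ctrl; print(ctrl.job_done())"
```

```text
the job is handed in; nothing more can be done
None
```

The job is done and handed in at about 47 s on the robot's clock. I swept the chips off the seat and laid the brush back on the bench. I then took the casting from the rest, set it down, changed grip and laid it in the jig, and pressed the leaf shut until it snapped under the roller.

- **Seat:** the image check after the sweep showed the bare seat and the channel clear. At least two chips are on the bench at the jig's +y side; I could not make out all three separately.
- **Brush:** it was released on the bench close to where it started. I did not view a picture of it afterwards; it showed only a small change from the start picture.
- **Casting:** I touched the end stop with it and backed off 2.5 mm. Seen from above, both bosses were within about 1 px of their nominal place. I did not look at it again once the leaf was shut.
- **Leaf:** it gave way at about 16 N and then met a hard stop at about 31 N. The side view put its upper edge within about 0.5 px of the angle-0 prediction.
- **Bystanders:** the image areas I compared for the plug gauge, deburring tool and castings were unchanged from the start.

**What disagreed or went wrong:**
- **Fingertip offset:** the real fingertips sit about 27 mm or more behind the stated tool point, so the first three attempts to grip the brush closed on nothing. I corrected for it after that.
- **Brush grip:** the brush was held slightly behind the ferrule, on the tapering neck.

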